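Set the filter number on a photometer's lamp module and load it

TASK

Pull the lamp module out of its charger and set it down upright on the open bench; roll its knurled wheel by the edge until the 5 stands in the middle of the little window, and let go. Then take the module by its black tail and push it, light outlet first, fully home into the photometer's slot and leave it there. Do not drop it on the way, and leave everything else where it stands.

Things in the scene. Friction and masses are not known exactly. Their poses are not given: they have to be found in the camera images.
- lamp_module: photometer's lamp module: loose upright block 140 (x) x 44 (y) x 44 (z) mm, 0.22 kg; origin centre of underside, z up. Grey nose at -x (x -70..-16) with four dark slits and a round light outlet; black ribbed tail at +x (x 16..70) with brass contacts; number wheel between. Grip nose or tail across the 44 mm width, up to 40 mm high. Starts in the charger, nose out, underside 3 mm up, tail 0-6 mm off the stop
- module_nose (a point): centre of the module's nose end face, 22 mm above its underside, at x = -70 mm of the module. In the charger only the nose (55 mm, up to 61) stands out
- module_tail (a point): centre of the module's tail end face, 22 mm above its underside, at x = +70 mm of the module. When home in the photometer only the tail (55 mm) stands out, so the module is put down and taken again at the other end; the wheel is covered in both slots
- wheel_top (a point): top of the knurled grey rim, middle of its 12 mm width: 48 mm above the module's underside, 4 mm proud of its top face, at x = 0, y = -8 mm of the module. Rim radius 22 mm about an axis along the module's y; 25 mm of the rim shows. A closed fingertip pressed on it with 2 to 6 N and drawn along the module's x rolls it with little slip, some 20 mm a stroke; the module stays put
- window (a point): centre of the number window (15 x 14 mm) on the module's top face, at x = 0, y = +8 mm of the module, beside the rim; white figures 1 to 8 on a black ring, upright when seen from the tail
- number_wheel (a joint): angle of the wheel, rad: 0 puts 1 in the middle of the window, each further 0.785 (17 mm at the rim) the next number; 3.142 is 5. Drawing the top of the rim toward the tail (module +x) raises it. Stops at -0.08 and 5.58 (just past 8). No clicks, no spring: a light even drag (0.3 N at the rim), stays where left. Starts at -0.05 to 1.9
- photometer: white bench photometer, fixed, 155 x 190 x 74 mm (97 at the chamber cap, 90 at the sloping console); origin centre of underside, front looks along its -x. The lamp slot lies left of the middle on the line y = +45 mm, from the front face (x = -75 mm) along +x to a stop at x = +10 mm. Case 66 to 72 mm high over the slot
- slot_mouth (a point): middle of the photometer's slot in the plane of the front face, 25 mm above the bench; axes parallel to the photometer's. Slot 48 mm wide, floor 3 mm above the bench, roof rails 48 mm above that floor (with a groove for the wheel); black cheeks flaring to 58 mm and a flared roof lip stand 11 mm out of the front
- slot_stop (a point): where the centre of the module's nose end face lies when fully home against the slot's stop, 25 mm above the bench (underside on the slot floor); axes parallel to the photometer's, x pointing inward
- charger: grey charger, fixed, 113 x 72 x 66 mm, origin centre of underside, open toward its -x. Slot of the same section as the photometer's along its x axis, from the mouth at x = -55 mm to a stop at x = +30 mm. The module lies in it tail first and slides out freely along -x
- charger_mouth (a point): middle of the charger's slot in the plane of its front face, 25 mm above the bench; black cheeks and lip stand 11 mm out of it. The bench before charger and photometer is open: x 0.43 to 0.50, y 0.12 to 0.38 m
- violet_vial: bystander: violet-capped vial, 25 x 46 mm; origin in the centre of its underside
- teal_vial: bystander: teal-capped vial, 25 x 46 mm; origin in the centre of its underside
- dropper: bystander: dropper bottle with yellow cap, 28 x 70 mm; origin in the centre of its underside
- beaker: bystander: clear beaker, 56 x 69 mm; origin in the centre of its underside
- dish: bystander: culture dish, 90 x 14 mm; origin in the centre of its underside
- pen: bystander: black ball pen, 145 mm; origin in the centre of its underside
- buffer: bystander: blue-capped bottle, 44 x 78 mm; origin in the centre of its underside

How it is judged:
On the way, in this order (a step that is already met when the one before it is completed fails the run):
1. the lamp module has been taken out of the charger and stands by itself, upright and released, on the bench (height (world z) of each of module_nose, module_tail below 0.0238 m and angle between lamp_module's own z axis and vertical below 0.08 rad and contact force between lamp_module and the arm below 0.05 N and contact force between lamp_module and the fingers below 0.05 N), for 0.2 s.
2. while it stands on the bench its number wheel has been rolled until 5 is in the middle of the window, and the robot has let go of it (all of step 1 and value of joint number_wheel between 2.9716 and 3.3116 rad), for 0.2 s.
At the end, for the whole second after the job is handed in: The number wheel shows 5 (within 0.17 rad of 3.142) and the lamp module lies at rest and released in the photometer's slot, nose first, its nose end within 4 mm of the stop and in line with the slot (nose within 4 mm, tail within 6 mm sideways) (value of joint number_wheel between 2.9716 and 3.3116 rad and x of module_nose in the frame of slot_stop above -0.004 m and y of module_nose in the frame of slot_stop between -0.004 and 0.004 m and y of module_tail in the frame of slot_stop between -0.006 and 0.006 m and z of module_nose in the frame of slot_stop between -0.004 and 0.004 m and contact force between lamp_module and the arm below 0.05 N and contact force between lamp_module and the fingers below 0.05 N and linear speed of lamp_module below 0.01 m/s); the robot touches nothing.
It fails at once if a bystander was pushed more than 30 mm away (distance of any of violet_vial, teal_vial, dropper, beaker, dish, pen, buffer from where it was at the start of the episode above 0.03 m).
It fails at once if the lamp module was dropped: it was in free air, touched by nothing, more than 20 mm above the bench (height (world z) of lamp_module above 0.02 m and contact force between lamp_module and anything else below 0.001 N).
It fails at once if the lamp module was tipped over (angle between lamp_module's own z axis and vertical above 1 rad).
It also fails if it takes over 72 s, if anything falls off the work surface, if the arm or the gripper's body presses on something with over 40 N, if the wrist force passes 120 N, or if a joint passes its speed limit or range.

ROBOT

A 7-joint arm with a two-finger parallel gripper is mounted at the origin on a cart in front of the work surface, level with it; the furniture and walls round the work are solid. World frame = base frame: x ahead of the robot, y to its left, z up, the work surface at z = 0. Lengths are in m, angles in rad, forces in N, time in s.
With the tool pointing down it reaches from about 0.4 to 0.85 m from the base axis. Payload 10.4 kg.
Tool frame: the origin (TCP) lies between the finger pads; the fingertips stand 19 mm ahead of it and the grasp point (between the pads) is the TCP; x points along the fingers, y is the direction in which the jaws open and shut, and the axes are right-handed (so a half turn about x gives the same grasp; the last joint's range is limited). The gripper opens to 87 mm and grips with 3 to 60 N. Pads are 19 mm wide; open, the fingers measure 117 mm over their backs; the gripper's body (75 mm by 190 mm) begins 51 mm behind the grasp point.
Start: joints at [-1.303, 0.332, -0.065, 1.46, 0.022, 1.35, -0.088], TCP at [0.179, 0.599, 0.242] pointing down, gripper open.
Joint ranges: [-2.6, 2.6], [-0.5, 2.12], [-1.47, 1.34], [0.16, 2.42], [-1.27, 4.41], [0.06, 2.06], [-2.6, 2.6]. Speed limits (rad/s): [2.22, 2.22, 2.79, 2.79, 3.14, 3.14, 3.14].

INTERFACE

Orientations are given as a unit quaternion [x, y, z, w].
In Python, from bench import r gives the robot as it stands.
- The arm moves only by the tool drive_tool, never from a script. Its argument "motion" is a list of rows, each a list of 4 numbers: the shift along the tool's x, y, z in cm, then the turn about the tool's x in units of 5 degrees (1.0 is 5 degrees). In form: [[tx, ty, tz, twist], ...]. A call has 1 to 20 rows; each row is the pose to reach, as a shift and turn from the pose commanded when the call began, along the tool's axes at that moment; what a row does not reach only later rows make up. A row lasts 1/12 s, in which the tool goes at most 41.7 mm and 7.16 degrees, less where a joint would pass 70% of its speed; a pose out of reach is approached as far as the arm can. A call with a gripper value outside its range is refused whole. "grip" is the closure in counts, from 0 (fully open) to 255 (shut), set as the call begins (left out, the last holds). The fingers move at their own pace and stop on an object; "force" is the grip in N (left out, the last holds). Time passes only in rows, so rows that repeat a pose let the fingers close. It gives the time, the measured TCP pose, the force and the opening at its end, in the units of the state.
- r.read_state(): the state, without advancing time (a new reading comes with each control period).
- r.camera(name): name is "side" or "top" or "wrist"; returns the picture (480x640x3 uint8, red, green, blue); there is no depth.
- r.calibration(name): a dict with "fx", "fy", "cx", "cy" (pixels), "xyz" and "orientation" of the camera in the world. Camera axes: x right, y up, looking along -z (the intrinsics and any distortion apply to the point x, -y, -z); pixel columns grow to the right and rows downward; lengths in m; the calibration is good to about 2 mm. The wrist camera is an equidistant fisheye: a pixel r from the principal point sees the ray r / f radians off the axis. A picture is of the moment at which its call begins: read the wrist's pose just before it. calibration takes no time and is no camera call; for the wrist camera it gives the pose at the moment of the call.
- r.close_job(): hands the job in, once; it reports no verdict.
The state is a dict: "time": time; "joint_positions": joint angles; "joint_vel": joint speeds; "joint_torque": joint torques, N m; "ee_pos": TCP position; "eef_rot": TCP orientation; "ft_force": force on the tool from outside, world axes, zero at the start; "torque": the same for the moment, N m; "width": finger opening in m.
Only numpy, scipy, OpenCV 4.12 (cv2) and the standard library are available. Lean on these libraries where they do the work, as an engineer would, in place of code of your own. Each camera call takes 0.05 s, during which the arm holds its last target.

## Working session

There is one attempt and no reset: what is moved stays moved. The work goes in short steps, Python scripts to look and compute and a tool call to move; the robot and the scene stay as the last step left them, time stands still between calls to the robot, and variables do not carry over. Pictures are saved under pics/ and viewed, and the job is handed in when it is done.

Besides the shell and the picture viewer there is one more tool, called after "Request:" by a JSON object that holds its "method" and its "body", one argument or row to a line. drive_tool: Moves the arm, as the interface text tells. Its arguments: {"type":"object","properties":{"motion":{"type":"array","items":{"type":"array","items":{"type":"number"}}},"grip":{"type":"number"},"force":{"type":"number"}},"required":["motion"]}

```bash
ls; mkdir -p pics; python3 - <<'E'
from bench import r
import cv2,json
print(r.read_state())
for n in ["side","top","wrist"]:
    print(n,r.calibration(n))
    cv2.imwrite(f"pics/{n}0.png",r.camera(n)[:,:,::-1])
E
```

```text
pics
{'time': 0.0, 'joint_positions': array([-1.30258881,  0.33284367, -0.06472832,  1.4609741 ,  0.02160363,
        1.34991619, -0.08847151]), 'joint_vel': array([ 0.0001197 , -0.00100805,  0.00202745,  0.00116262,  0.00139747,
        0.00223054, -0.00130949]), 'joint_torque': array([ 1.90905416e-05, -6.23269272e+01,  2.43314670e-02, -3.89875460e+01,
       -6.13906025e-02,  4.00910480e-02,  1.49965249e-04]), 'ee_pos': array([0.17908527, 0.59839545, 0.24075597]), 'eef_rot': array([ 0.10191843,  0.69970037, -0.10293527,  0.69959728]), 'ft_force': array([-0.3551938 ,  0.25000216, -0.05395506]), 'torque': array([ 0.03409359, -0.00578963,  0.00865544]), 'width': 0.0869246265071837}
side {'fx': 474.83181633922186, 'fy': 474.83181633922186, 'cx': 314.2181694615571, 'cy': 246.61144864121877, 'xyz': array([0.42848366, 1.23681206, 0.56722712]), 'orientation': array([-0.02835924,  0.54305661,  0.83681296, -0.06347717])}
top {'fx': 605.4108023279528, 'fy': 605.4108023279528, 'cx': 316.0652558213111, 'cy': 239.73310455464025, 'xyz': array([0.30776443, 0.15741767, 1.54938264]), 'orientation': array([ 0.06240936, -0.05857628, -0.70366139,  0.70536129])}
wrist {'fx': 371.64829954431775, 'fy': 371.64829954431775, 'cx': 316.81496730818264, 'cy': 240.67960953872972, 'xyz': array([0.1124882 , 0.62008065, 0.38463531]), 'orientation': array([-0.1034347 , -0.07644632,  0.59185612,  0.79571575])}
```

View pics/side0.png

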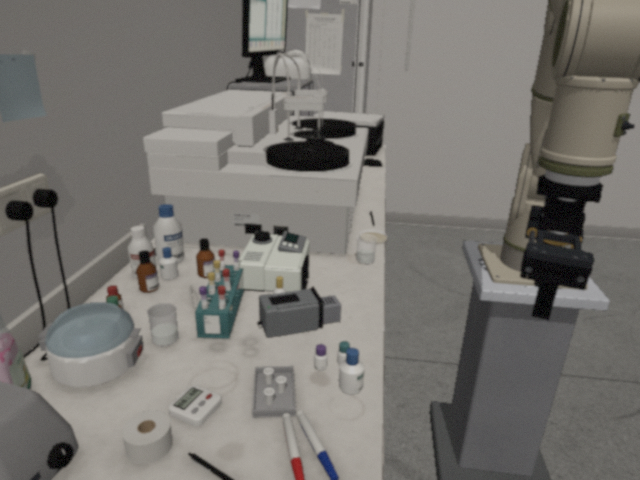

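View pics/top0.png

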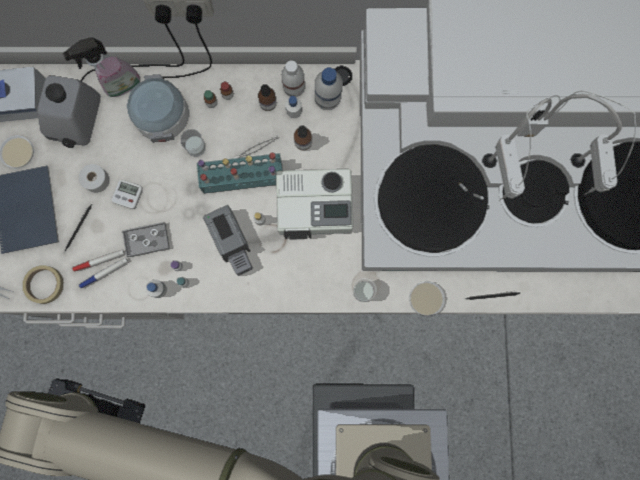

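View pics/wrist0.png

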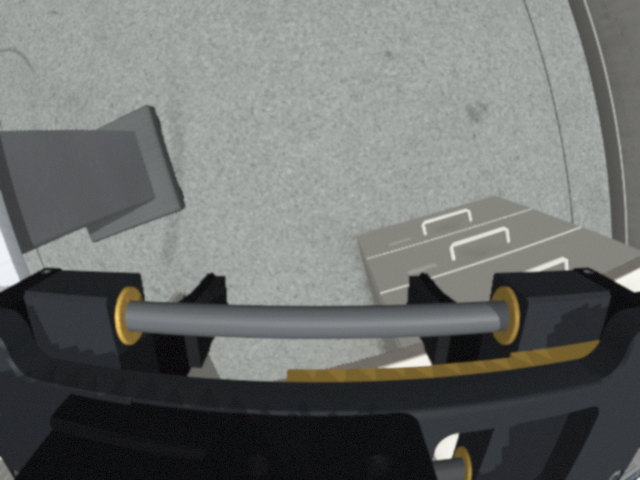

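The side view shows the charger at (285,312) and the photometer at (275,262). In the top view the charger is at (228,228) with its nose at (241,262), and the photometer is at (315,203) with its slot mouth at (297,235). Next I'll zoom in.

```bash
cat > h.py <<'E'
import numpy as np,cv2
from scipy.spatial.transform import Rotation as R
from bench import r
def ray(c,u,v,fish=False):
    x=(u-c['cx'])/c['fx'];y=(v-c['cy'])/c['fy']
    if fish:
        t=np.hypot(x,y);s=np.sin(t)/max(t,1e-9);d=np.array([x*s,-y*s,-np.cos(t)])
    else: d=np.array([x,-y,-1.])
    return np.array(c['xyz']),R.from_quat(c['orientation']).apply(d)
def plane(c,u,v,z,fish=False):
    o,d=ray(c,u,v,fish);return o+d*(z-o[2])/d[2]
def proj(c,p,fish=False):
    q=R.from_quat(c['orientation']).inv().apply(np.array(p)-c['xyz'])
    x,y,z=q[0],-q[1],-q[2]
    if fish:
        h=np.hypot(x,y);t=np.arctan2(h,z);return c['cx']+c['fx']*t*x/h,c['cy']+c['fy']*t*y/h
    return c['cx']+c['fx']*x/z,c['cy']+c['fy']*y/z
def crop(img,x0,y0,w,h,s,fn):
    cv2.imwrite(fn,cv2.resize(img[y0:y0+h,x0:x0+w,::-1],None,fx=s,fy=s,interpolation=cv2.INTER_CUBIC))
def pic(n):
    c=r.calibration(n);return r.camera(n),c
E
python3 - <<'E'
from h import *
im=cv2.imread('pics/top0.png')[:,:,::-1];crop(im,170,150,200,150,4,'pics/t1.png')
im=cv2.imread('pics/side0.png')[:,:,::-1];crop(im,190,210,200,150,4,'pics/s1.png')
c=r.calibration('top')
for p in [(228,228),(241,262),(297,235)]: print(plane(c,*p,0.05))
E
```

```text
[0.59677425 0.38830227 0.05      ]
[0.51031379 0.35339255 0.05      ]
[0.57915483 0.21397693 0.05      ]
```

View pics/t1.png

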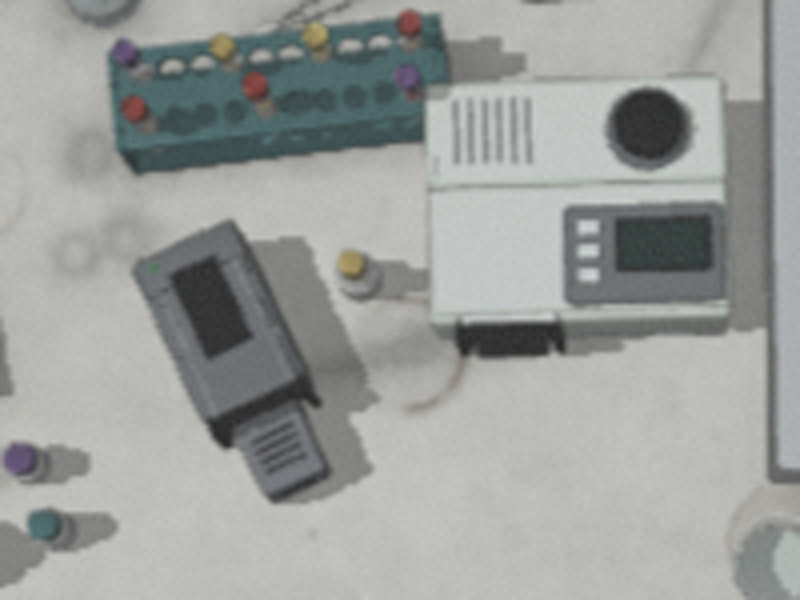

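View pics/s1.png

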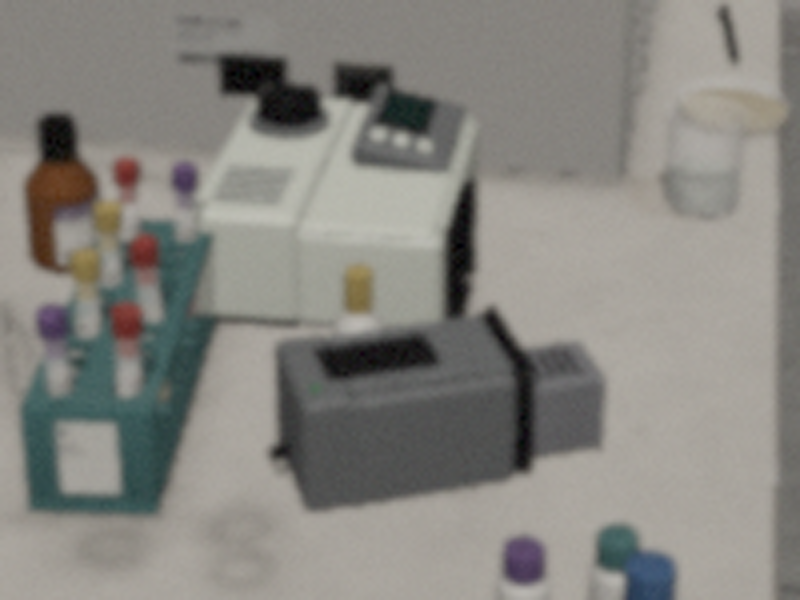

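```bash
python3 - <<'E'
from h import *
im=cv2.imread('pics/top0.png')[:,:,::-1];crop(im,200,200,70,80,7,'pics/t2.png')
crop(im,270,165,90,80,7,'pics/t3.png')
E
```

```text
(no output)
```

View pics/t2.png

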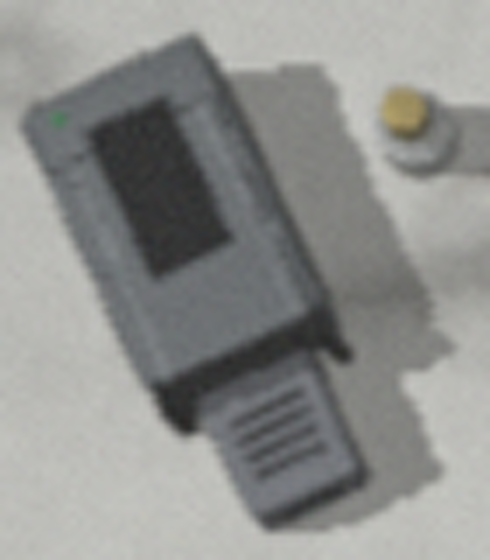

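View pics/t3.png

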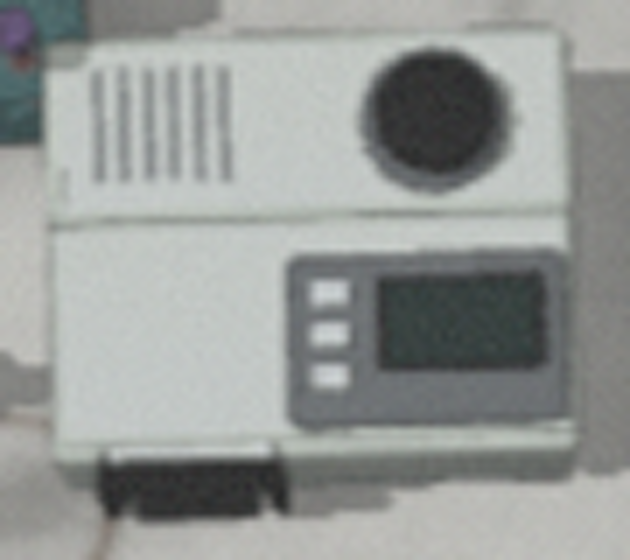

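```bash
python3 - <<'E'
from h import *
c=r.calibration('top')
f=lambda a,z,x0=200,y0=200: plane(c,x0+(a[0]-3)/7,y0+(a[1]-3)/7,z)
a=f((127.5,113.5),.066);b=f((193.5,259),.066);d=a-b;print('axis',a,b,np.degrees(np.arctan2(d[1],d[0])))
for p in [(90,130),(155,278),(165,97),(232,240)]: print(f(p,.066))
for p in [(200,405),(258,512),(355,465),(312,352)]: print('nose',p,f(p,.047))
# photometer
for p in [(55,222),(568,208),(45,60),(60,470),(105,455),(280,450)]: print('ph',p,f(p,.07,270,165))
for p,z in [((110,515),.02),((285,508),.02)]: print('cheek',f(p,z,270,165))
print('dropper',f((405,112),.07)); 
for p in [(175,266),(182,281),(155,288)]: print(plane(c,*p,.046))
E
```

```text
axis [0.62480857 0.41231751 0.066     ] [0.57194769 0.3871954  0.066     ] 25.419381582636483
[0.61875332 0.42556111 0.066     ]
[0.56505913 0.40070426 0.066     ]
[0.63087148 0.39905716 0.066     ]
[0.57884629 0.37366683 0.066     ]
nose (200, 405) [0.5222096  0.38632585 0.047     ]
nose (258, 512) [0.48371974 0.36455795 0.047     ]
nose (355, 465) [0.50068062 0.33030208 0.047     ]
nose (312, 352) [0.54150461 0.3466209  0.047     ]
ph (55, 222) [0.67426673 0.26320737 0.07      ]
ph (568, 208) [0.6797183  0.07913389 0.07      ]
ph (45, 60) [0.73440308 0.26764796 0.07      ]
ph (60, 470) [0.58374711 0.26018665 0.07      ]
ph (105, 455) [0.58919993 0.2442613  0.07      ]
ph (280, 450) [0.59112489 0.18206937 0.07      ]
cheek [0.57633311 0.24510078 0.02      ]
cheek [0.57906301 0.18096826 0.02      ]
dropper [0.62467389 0.31251389 0.07      ]
[0.50039576 0.51907564 0.046     ]
[0.46275951 0.49999217 0.046     ]
[0.44512693 0.56657176 0.046     ]
```

```bash
python3 - <<'E'
from h import *
s=r.read_state();M=R.from_quat(s['eef_rot']);print(M.as_matrix().round(3))
print(np.degrees(np.arctan2(*M.as_matrix()[[1,0],1])))
c=r.calibration('wrist');print('cam in tool',M.inv().apply(c['xyz']-s['ee_pos']),(M.inv()*R.from_quat(c['orientation'])).as_matrix().round(3))
t=r.calibration('top');print(plane(t,297,312,0),plane(t,240,312,0))
p=np.array([.507,.353,.2]);print('delta tool cm to above nose',M.inv().apply(p-s['ee_pos'])*100)
E
```

```text
[[-0.     0.287  0.958]
 [-0.001  0.958 -0.287]
 [-1.    -0.001  0.   ]]
73.34044546320348
cam in tool [-0.14380755  0.00143515 -0.07000088] [[-0.     0.255 -0.967]
 [ 1.     0.001 -0.   ]
 [ 0.001 -0.967 -0.255]]
[0.38905104 0.21422423 0.        ] [0.38867564 0.35939296 0.        ]
delta tool cm to above nose [  4.11111006 -14.11664217  38.45119475]
```

Request:
{"method": "drive_tool", "body": {
  "motion": [
    [1,-3.5,9.5,7],
    [2,-7,19,14],
    [3,-10.5,28.5,21],
    [4,-14.1,38.4,27.6],
    [4,-14.1,38.4,27.6],
    [4,-14.1,38.4,27.6],
    [4,-14.1,38.4,27.6],
    [4,-14.1,38.4,27.6],
    [4,-14.1,38.4,27.6],
    [4,-14.1,38.4,27.6],
    [4,-14.1,38.4,27.6],
    [4,-14.1,38.4,27.6],
    [4,-14.1,38.4,27.6],
    [4,-14.1,38.4,27.6],
    [4,-14.1,38.4,27.6],
    [4,-14.1,38.4,27.6],
    [4,-14.1,38.4,27.6],
    [4,-14.1,38.4,27.6],
    [4,-14.1,38.4,27.6],
    [4,-14.1,38.4,27.6]
  ],
  "grip": 0,
  "force": 30
}}

```text
time: 1.82
ee_pos: [0.5064, 0.3536, 0.2013]
eef_rot: [-0.69, -0.152, 0.691, -0.153]
ft_force: [0.2, -0.3, -0.3]
width: 0.0867
```

Request:
{"method": "drive_tool", "body": {
  "motion": [
    [0,0,0,2],
    [0,0,0,2],
    [0,0,0,2]
  ]
}}

```text
time: 2.07
ee_pos: [0.5064, 0.3536, 0.2013]
eef_rot: [-0.701, -0.093, 0.701, -0.094]
ft_force: [0.8, -0.3, 0.4]
width: 0.0868
```

```bash
python3 - <<'E'
from h import *
s=r.read_state();M=R.from_quat(s['eef_rot']).as_matrix();print(np.degrees(np.arctan2(M[1,1],M[0,1])),s['joint_positions'].round(2),s['ee_pos'])
im,c=pic('wrist');cv2.imwrite('pics/w1.png',im[:,:,::-1])
for p in [(.4922,.3474,.047),(.55,.375,.047),(.5838,.2,.07)]: print(proj(c,p,True))
E
```

```text
-74.79152438268709 [-1.08  0.36  0.51  1.56 -0.18  1.27 -1.85] [0.50643117 0.35361381 0.20125342]
(np.float64(321.51220307348905), np.float64(248.26227272343925))
(np.float64(307.287035582259), np.float64(172.42860467965428))
(np.float64(521.8969233934038), np.float64(197.25090081699994))
```

View pics/w1.png

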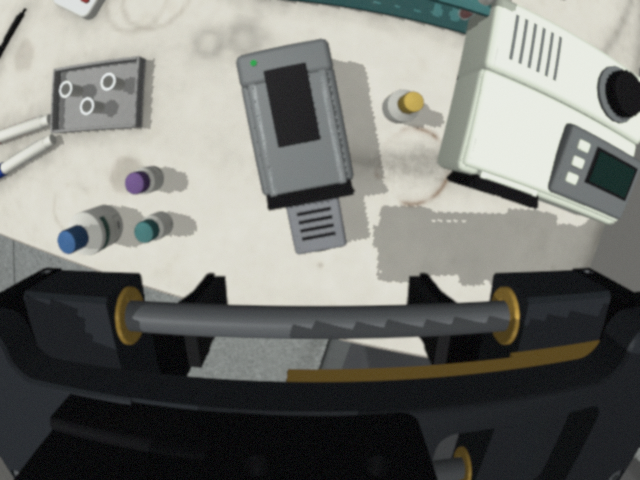

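```bash
python3 - <<'E'
from h import *
im=cv2.imread('pics/w1.png')[:,:,::-1];crop(im,230,35,140,225,3.5,'pics/w1a.png')
E
```

```text
(no output)
```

View pics/w1a.png

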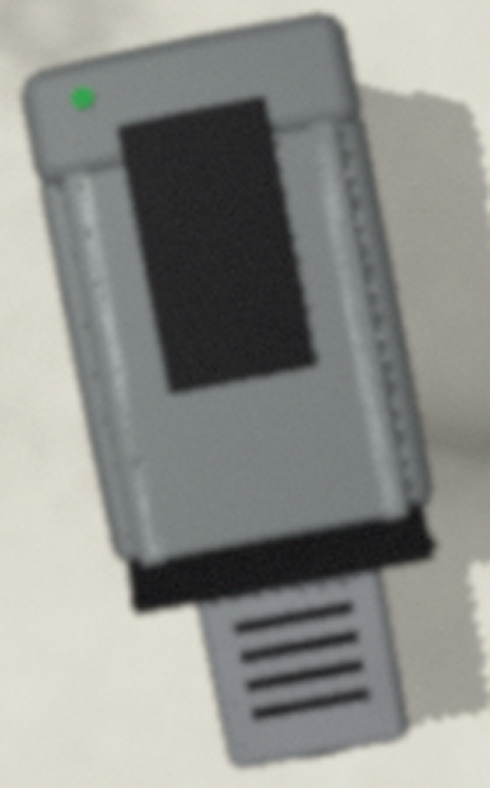

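```bash
python3 - <<'E'
from h import *
c=r.calibration('wrist');s=r.read_state()
f=lambda a,z: plane(c,230+(a[0]-1.25)/3.5,35+(a[1]-1.25)/3.5,z,True)
def yaw(d): return np.degrees(np.arctan2(d[1],d[0]))
L=[(119,128),(172,392)];Rr=[(264,98),(316,363)]
l=[f(p,.066) for p in L];q=[f(p,.066) for p in Rr]
print(l,q,yaw(l[0]-l[1]),yaw(q[0]-q[1]),(l[0]+q[0])/2,(l[1]+q[1])/2)
n=[f(p,.047) for p in [(203,605),(232,765),(408,738),(384,580)]]
print('nose',n,yaw(n[0]-n[1]),yaw(n[3]-n[2]),'w',n[1]-n[2],np.linalg.norm(n[1]-n[2]),'end mid',(n[1]+n[2])/2,(n[0]+n[3])/2)
E
```

```text
[array([0.61771519, 0.42694439, 0.066     ]), array([0.56476659, 0.40074803, 0.066     ])] [array([0.63158039, 0.39871993, 0.066     ]), array([0.57865127, 0.37276944, 0.066     ])] 26.323945147515445 26.11814153967081 [0.62464779 0.41283216 0.066     ] [0.57170893 0.38675873 0.066     ]
nose [array([0.51816593, 0.38318926, 0.047     ]), array([0.48239464, 0.36689026, 0.047     ]), array([0.49999853, 0.32813653, 0.047     ]), array([0.53494841, 0.34422126, 0.047     ])] 24.496135413981953 24.71296457212136 w [-0.01760389  0.03875373  0.        ] 0.04256463371122647 end mid [0.49119659 0.34751339 0.047     ] [0.52655717 0.36370526 0.047     ]
```

Request:
{"method": "drive_tool", "body": {
  "motion": [
    [0,-0.2,-0.5,-2.1],
    [4,-0.2,-0.5,-2.1],
    [8,-0.2,-0.5,-2.1],
    [11,-0.2,-0.5,-2.1],
    [11,-0.2,-0.5,-2.1],
    [11,-0.2,-0.5,-2.1]
  ]
}}

```text
time: 2.62
ee_pos: [0.5103, 0.3563, 0.0909]
eef_rot: [-0.688, -0.158, 0.69, -0.159]
ft_force: [0.2, 0.4, 0.7]
width: 0.087
```

```bash
python3 - <<'E'
from h import *
s=r.read_state();M=R.from_quat(s['eef_rot']).as_matrix();print(np.degrees(np.arctan2(M[1,1],M[0,1])),s['joint_positions'].round(2),s['ee_pos'])
im,c=pic('wrist');cv2.imwrite('pics/w2.png',im[:,:,::-1])
E
```

```text
-64.07708630492148 [-1.03  0.48  0.45  1.65 -0.23  1.07 -1.63] [0.51032976 0.35629359 0.09090258]
```

View pics/w2.png

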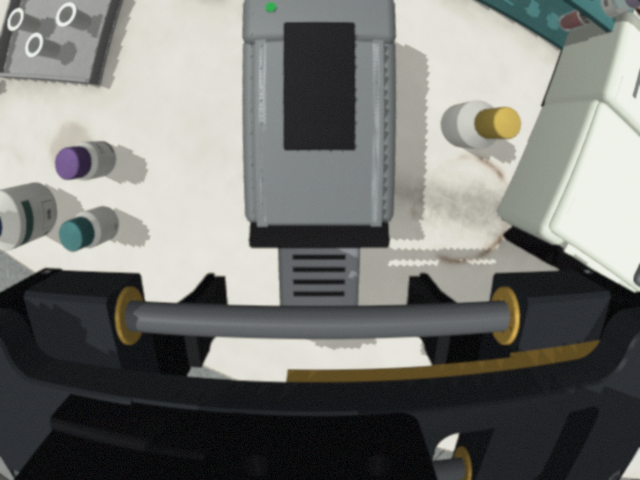

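The nose (columns 280–358, centred at 319) and the charger edges stand straight between the fingers, so the alignment is good. Descending to grip.

Request:
{"method": "drive_tool", "body": {
  "motion": [
    [3,0,0,0],
    [5.4,0,0,0],
    [5.4,0,0,0],
    [5.4,0,0,0]
  ]
}}

```text
time: 3.0
ee_pos: [0.5115, 0.3573, 0.0393]
eef_rot: [0.689, 0.158, -0.689, 0.158]
ft_force: [0.9, 0.1, 0.3]
width: 0.0872
```

Request:
{"method": "drive_tool", "body": {
  "motion": [
    [0,0,0,0],
    [0,0,0,0],
    [0,0,0,0],
    [0,0,0,0],
    [0,0,0,0],
    [0,0,0,0],
    [0,0,0,0],
    [0,0,0,0]
  ],
  "grip": 255,
  "force": 30
}}

```text
time: 3.67
ee_pos: [0.5109, 0.3567, 0.0376]
eef_rot: [-0.689, -0.158, 0.689, -0.158]
ft_force: [-0.2, 0.5, 1.4]
width: 0.0438
```

Request:
{"method": "drive_tool", "body": {
  "motion": [
    [0,0,0.5,0],
    [0,0,1.5,0],
    [0,0,2.5,0],
    [0,0,3.5,0],
    [0,0,4.5,0],
    [0,0,5.5,0],
    [0,0,6.5,0],
    [0,0,7.5,0],
    [0,0,8.5,0],
    [0,0,9.5,0],
    [0,0,10.5,0],
    [0,0,10.5,0],
    [0,0,10.5,0]
  ]
}}

```text
time: 4.75
ee_pos: [0.4159, 0.311, 0.0374]
eef_rot: [-0.689, -0.158, 0.689, -0.158]
ft_force: [0.6, 0.1, -1.9]
width: 0.0437
```

```bash
python3 - <<'E'
from h import *
s=r.read_state();M=R.from_quat(s['eef_rot']).as_matrix();print(np.degrees(np.arctan2(M[1,1],M[0,1])),s['joint_positions'].round(2),s['ee_pos'],s['ft_force'])
im,c=pic('wrist');cv2.imwrite('pics/w3.png',im[:,:,::-1])
E
```

```text
-64.1413239669295 [-1.12  0.34  0.45  1.97 -0.19  0.88 -1.69] [0.4159177  0.31099185 0.0374429 ] [ 0.59526291  0.1105809  -1.88906007]
```

View pics/w3.png

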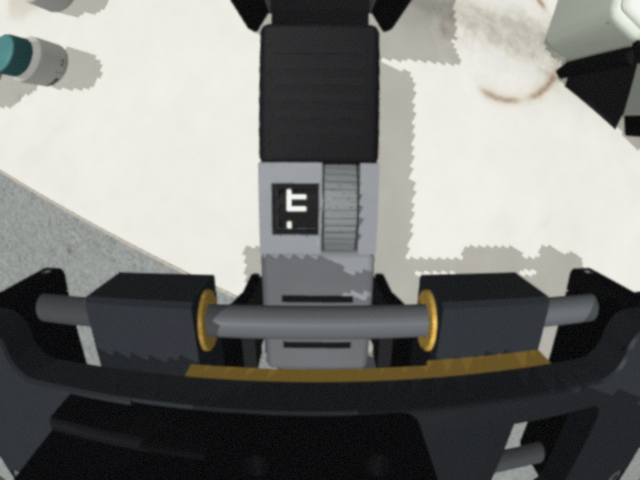

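Request:
{"method": "drive_tool", "body": {
  "motion": [
    [-0.5,0,0.9,0],
    [-1,1,1.4,0],
    [-1,3,2,-0.8],
    [-1,5,2,-2.2],
    [-1,7,2,-3.6],
    [-1,9,1.5,-5],
    [-1,11,1,-6.4],
    [-1,11.9,0.9,-7.8],
    [-1,11.9,0.9,-9.2],
    [-1,11.9,0.9,-10.6],
    [-1,11.9,0.9,-12],
    [-1,11.9,0.9,-12.8],
    [-1,11.9,0.9,-12.8],
    [-1,11.9,0.9,-12.8]
  ]
}}

```text
time: 5.97
ee_pos: [0.4607, 0.1994, 0.0477]
eef_rot: [0.502, 0.498, -0.501, 0.499]
ft_force: [-0.2, -0.0, -2.3]
width: 0.0438
```

```bash
python3 - <<'E'
from h import *
s=r.read_state();M=R.from_quat(s['eef_rot']).as_matrix();print(np.degrees(np.arctan2(M[1,1],M[0,1])),s['joint_positions'].round(2),s['ee_pos'],s['ft_force'])
im,c=pic('side');cv2.imwrite('pics/s4.png',im[:,:,::-1])
im,c=pic('wrist');cv2.imwrite('pics/w4.png',im[:,:,::-1])
E
```

```text
-0.35515484366623434 [-0.8   0.28  0.34  2.   -0.12  0.88 -0.41] [0.46072839 0.19941341 0.04773618] [-0.18946062 -0.02088761 -2.34823533]
```

View pics/s4.png

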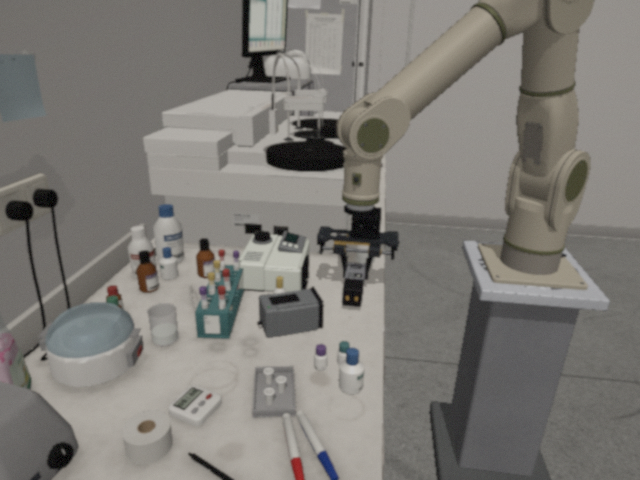

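View pics/w4.png

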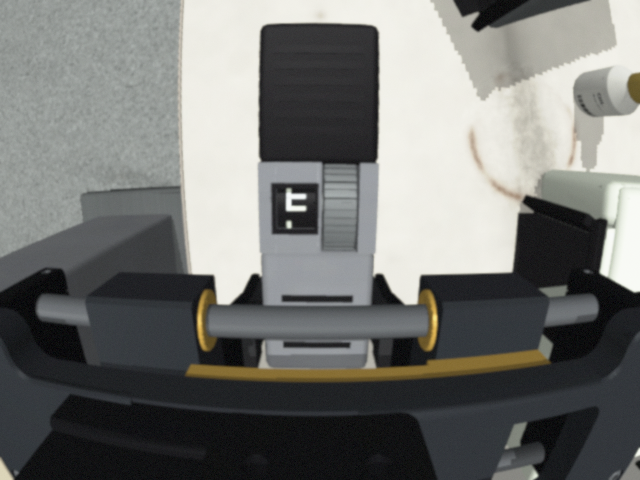

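Request:
{"method": "drive_tool", "body": {
  "motion": [
    [0.6,0,0,0],
    [1.1,0,0,0],
    [1.2,0,0,0],
    [1.3,0,0,0],
    [1.35,0,0,0],
    [1.35,0,0,0],
    [1.35,0,0,0]
  ]
}}

```text
time: 6.65
ee_pos: [0.4597, 0.1999, 0.0345]
eef_rot: [-0.5, -0.499, 0.501, -0.499]
ft_force: [-7.5, -3.0, 12.7]
width: 0.0437
```

Request:
{"method": "drive_tool", "body": {
  "motion": [
    [0,0,0,0],
    [0,0,0,0],
    [0,0,0,0],
    [0,0,0,0],
    [0,0,0,0],
    [0,0,0,0]
  ],
  "grip": 0
}}

```text
time: 7.15
ee_pos: [0.4602, 0.2001, 0.034]
eef_rot: [0.501, 0.499, -0.501, 0.499]
ft_force: [0.0, 0.2, 0.9]
width: 0.0758
```

Request:
{"method": "drive_tool", "body": {
  "motion": [
    [-3,0,0,0],
    [-6,0,0,0],
    [-9,0,0,0],
    [-12,0,0,0],
    [-12,0,0,0],
    [-12,0,0,0]
  ]
}}

```text
time: 7.65
ee_pos: [0.4611, 0.2006, 0.1556]
eef_rot: [0.502, 0.499, -0.499, 0.499]
ft_force: [-0.1, 0.1, -0.8]
width: 0.0867
```

```bash
python3 - <<'E'
from h import *
s=r.read_state();M=R.from_quat(s['eef_rot']).as_matrix();print(np.degrees(np.arctan2(M[1,1],M[0,1])),s['ee_pos'],s['ft_force'],s['time'])
im,c=pic('wrist');cv2.imwrite('pics/w5.png',im[:,:,::-1])
E
```

```text
-0.16057476979783147 [0.46113833 0.20064885 0.15563088] [-0.0628925   0.12032113 -0.8472651 ] 7.65
```

View pics/w5.png

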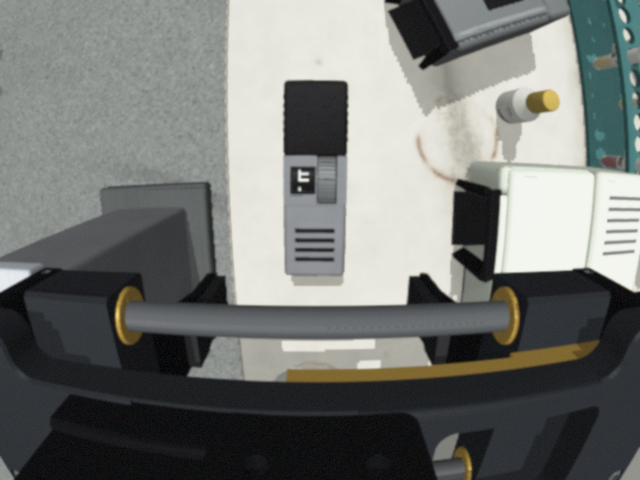

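```bash
python3 - <<'E'
from h import *
im=cv2.imread('pics/w5.png')[:,:,::-1];crop(im,280,75,75,205,3.8,'pics/w5b.png')
a=cv2.imread('pics/w4.png')[::-1,::-1,::-1];crop(a,640-380,480-260,130,110,5,'pics/w4b.png')
E
```

```text
(no output)
```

View pics/w5b.png

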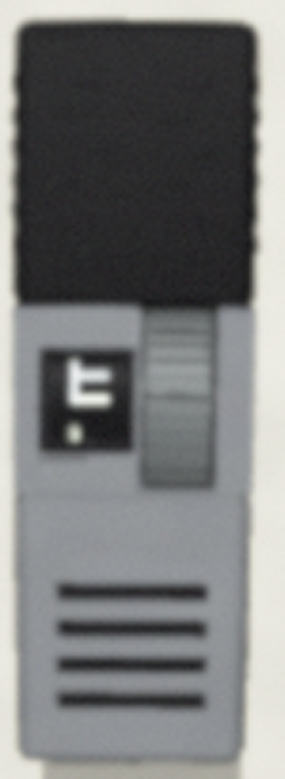

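View pics/w4b.png

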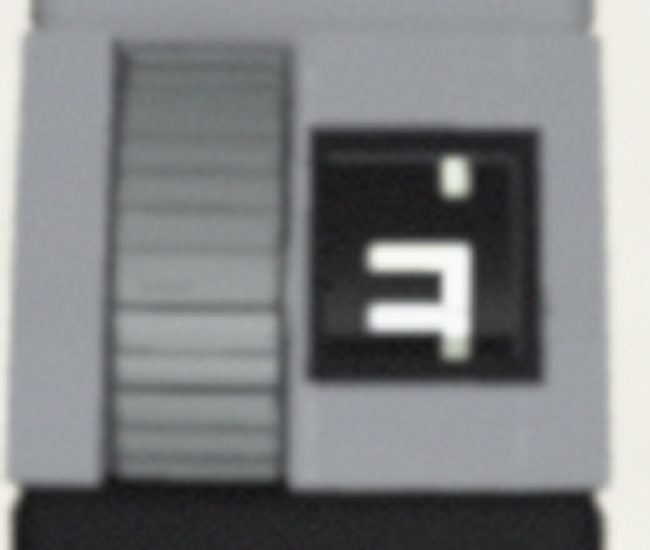

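```bash
python3 - <<'E'
from h import *
c=r.calibration('wrist')
f=lambda a,z: plane(c,280+(a[0]-1.4)/3.8,75+(a[1]-1.4)/3.8,z,True)
P={k:f(p,.044) for k,p in dict(nl=(20,752),nr=(242,755),tl=(18,28),tr=(255,28),wl=(36,401),wl1=(40,350),wr1=(133,350),wl2=(40,452),rim0=(141,306),rim1=(215,306)).items()}
P['w0']=f((141,395),.048);P['w1']=f((214,395),.048)
for k in P:print(k,P[k].round(4))
n=(P['nl']+P['nr'])/2;t=(P['tl']+P['tr'])/2;d=t-n
print(n,t,np.linalg.norm(d),np.degrees(np.arctan2(d[1],d[0])),(n+t)/2)
E
```

```text
nl [0.4369 0.1806 0.044 ]
nr [0.4794 0.1799 0.044 ]
tl [0.4388 0.3152 0.044 ]
tr [0.4808 0.315  0.044 ]
wl [0.4414 0.2474 0.044 ]
wl1 [0.4423 0.2566 0.044 ]
wr1 [0.4589 0.2565 0.044 ]
wl2 [0.442  0.2381 0.044 ]
rim0 [0.4604 0.2644 0.044 ]
rim1 [0.4736 0.2644 0.044 ]
w0 [0.4603 0.2487 0.048 ]
w1 [0.4733 0.2487 0.048 ]
[0.45816809 0.18025791 0.044     ] [0.45979492 0.31507315 0.044     ] 0.1348250524168796 89.30863784568999 [0.4589815  0.24766553 0.044     ]
```

Request:
{"method": "drive_tool", "body": {
  "motion": [
    [1,0.6,-2,0],
    [2,0.6,-3.9,0],
    [2,0.6,-3.9,0],
    [3,0.6,-3.9,0],
    [4,0.6,-3.9,0],
    [5,0.6,-3.9,0],
    [6,0.6,-3.9,0],
    [7,0.6,-3.9,0],
    [8,0.6,-3.9,0],
    [8,0.6,-3.9,0],
    [8,0.6,-3.9,0]
  ],
  "grip": 255,
  "force": 20
}}

```text
time: 8.62
ee_pos: [0.466, 0.2387, 0.0734]
eef_rot: [-0.5, -0.499, 0.501, -0.499]
ft_force: [0.2, -0.9, -0.3]
width: 0.0216
```

```bash
python3 - <<'E'
from h import *
s=r.read_state();print(s['ee_pos'],s['ft_force'],s['width'],s['time'])
im,c=pic('wrist');crop(im,160,60,320,260,2.4,'pics/w6.png')
E
```

```text
[0.46602263 0.23873136 0.07344327] [ 0.16799576 -0.89936717 -0.28623315] 0.021568135877771285 8.6167
```

View pics/w6.png

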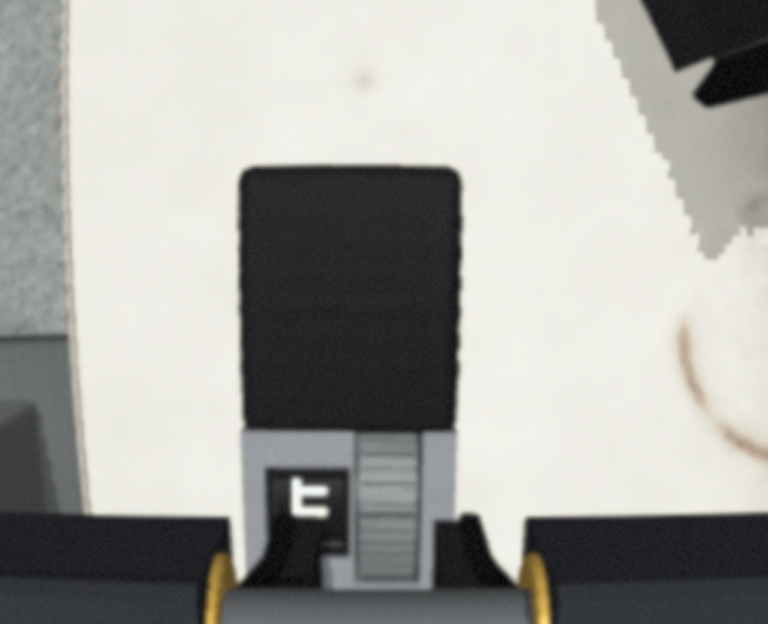

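Request:
{"method": "drive_tool", "body": {
  "motion": [
    [0,0,0,0],
    [0,0,0,0],
    [0,0,0,0],
    [0.2,0,0,0],
    [0.4,0,0,0],
    [0.4,0,0,0],
    [0.4,0,0,0]
  ]
}}

```text
time: 9.25
ee_pos: [0.4662, 0.239, 0.0699]
eef_rot: [-0.501, -0.499, 0.501, -0.499]
ft_force: [-0.6, -0.6, 0.1]
width: 0.0003
```

```bash
python3 - <<'E'
from h import *
s=r.read_state();print(s['ee_pos'],s['ft_force'],s['width'],s['time'])
im,c=pic('wrist');crop(im,200,180,240,200,3.3,'pics/w7.png')
E
```

```text
[0.4661859  0.23899889 0.06987261] [-0.60631756 -0.5673473   0.08602053] 0.0002557662346783791 9.25
```

View pics/w7.png

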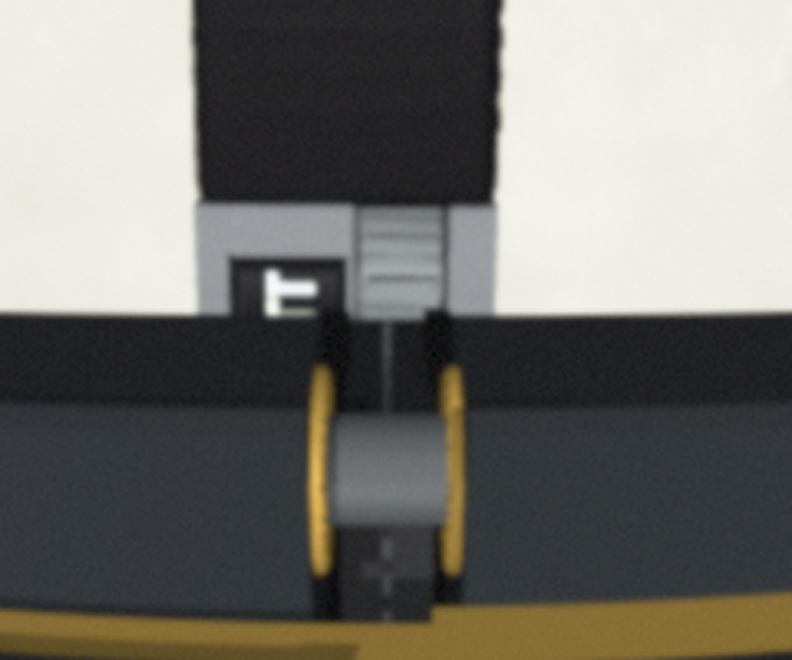

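Request:
{"method": "drive_tool", "body": {
  "motion": [
    [0.1,0.1,0,0],
    [0.2,0.1,0,0],
    [0.25,0.1,0,0],
    [0.3,0.1,0,0],
    [0.3,0.1,0,0],
    [0.3,0.1,0,0]
  ]
}}

```text
time: 9.8
ee_pos: [0.4674, 0.2393, 0.0673]
eef_rot: [0.501, 0.499, -0.5, 0.499]
ft_force: [-1.7, -0.7, 4.3]
width: 0.0004
```

Request:
{"method": "drive_tool", "body": {
  "motion": [
    [0,0,-0.2,0],
    [0,0,-0.4,0],
    [0,0,-0.6,0],
    [0,0,-0.8,0]
  ]
}}

```text
time: 10.13
ee_pos: [0.4675, 0.2474, 0.0673]
eef_rot: [0.501, 0.499, -0.501, 0.499]
ft_force: [-0.8, -0.8, 5.3]
width: 0.0002
```

Request:
{"method": "drive_tool", "body": {
  "motion": [
    [0,0,-0.2,0],
    [0,0,-0.4,0],
    [0,0,-0.6,0],
    [0,0,-0.6,0]
  ]
}}

```text
time: 10.47
ee_pos: [0.4676, 0.2538, 0.0673]
eef_rot: [0.501, 0.499, -0.5, 0.499]
ft_force: [0.4, 0.5, 5.5]
width: 0.0006
```

Request:
{"method": "drive_tool", "body": {
  "motion": [
    [-0.5,0,0,0],
    [-1,0,0.5,0],
    [-1.5,0,2,0],
    [-3,0,4,0],
    [-5,0,6,0],
    [-7,0,6,0],
    [-7,0,6,0],
    [-7,0,6,0]
  ]
}}

```text
time: 11.13
ee_pos: [0.4678, 0.192, 0.1383]
eef_rot: [0.502, 0.499, -0.5, 0.499]
ft_force: [-0.3, 0.5, -0.3]
width: -0.0
```

```bash
python3 - <<'E'
from h import *
s=r.read_state();print(s['ee_pos'],s['ft_force'],s['width'],s['time'])
im,c=pic('wrist');cv2.imwrite('pics/w8f.png',im[:,:,::-1]);crop(im[::-1,::-1],640-380,480-280,140,220,3,'pics/w8.png')
E
```

```text
[0.4677769  0.19199866 0.1382578 ] [-0.31215621  0.52295665 -0.32395587] -3.50618634377799e-05 11.1333
```

View pics/w8.png

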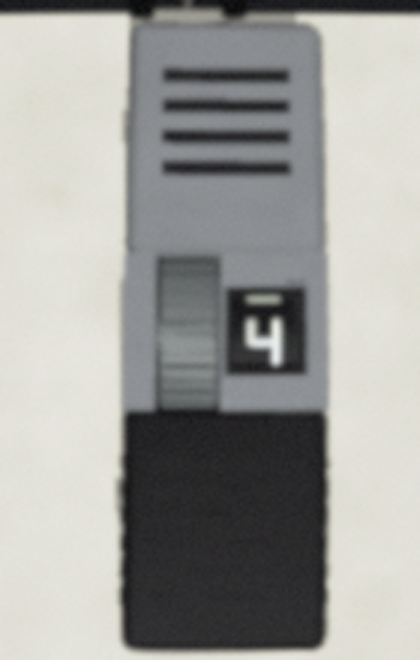

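Request:
{"method": "drive_tool", "body": {
  "motion": [
    [2,0,-3,0],
    [5,0,-4.6,0],
    [6.5,0,-4.6,0],
    [6.7,0,-4.6,0],
    [6.85,0,-4.6,0],
    [7,0,-4.6,0],
    [7,0,-4.6,0],
    [7,0,-4.6,0]
  ]
}}

```text
time: 11.85
ee_pos: [0.4669, 0.2391, 0.0675]
eef_rot: [-0.5, -0.5, 0.501, -0.499]
ft_force: [-5.0, 0.6, 14.5]
width: 0.0007
```

Request:
{"method": "drive_tool", "body": {
  "motion": [
    [0,0,-0.2,0],
    [0,0,-0.4,0],
    [0,0,-0.6,0],
    [0,0,-0.8,0],
    [0,0,-1,0],
    [0,0,-1.2,0],
    [0,0,-1.4,0],
    [0,0,-1.45,0],
    [0,0,-1.45,0]
  ]
}}

```text
time: 12.6
ee_pos: [0.4669, 0.2538, 0.0675]
eef_rot: [-0.5, -0.5, 0.501, -0.499]
ft_force: [-5.1, 0.8, 13.3]
width: 0.0006
```

Request:
{"method": "drive_tool", "body": {
  "motion": [
    [-0.5,0,0,0],
    [-1,0,0.5,0],
    [-1.5,0,2,0],
    [-3,0,4,0],
    [-5,0,6,0],
    [-7,0,6,0],
    [-7,0,6,0],
    [-7,0,6,0]
  ]
}}

```text
time: 13.27
ee_pos: [0.4677, 0.1923, 0.138]
eef_rot: [0.502, 0.499, -0.5, 0.499]
ft_force: [0.1, 0.0, 0.3]
width: 0.0001
```

```bash
python3 - <<'E'
from h import *
s=r.read_state();print(s['ee_pos'],s['ft_force'],s['width'],s['time'])
im,c=pic('wrist');cv2.imwrite('pics/w9f.png',im[:,:,::-1]);crop(im[::-1,::-1],640-370,480-240,110,90,6,'pics/w9.png')
E
```

```text
[0.4677401  0.19234145 0.13800832] [0.06657813 0.04376696 0.29842565] 6.0491765199794506e-05 13.2667
```

View pics/w9.png

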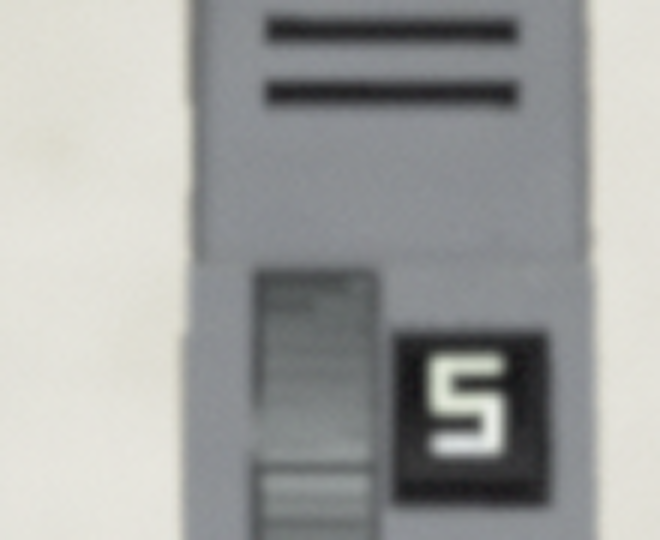

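Request:
{"method": "drive_tool", "body": {
  "motion": [
    [2,0,-3,0],
    [5,0,-5,0],
    [6.5,0,-5.3,0],
    [6.7,0,-5.3,0],
    [6.85,0,-5.3,0],
    [6.85,0,-5.3,0],
    [6.85,0,-5.3,0]
  ]
}}

```text
time: 13.9
ee_pos: [0.4666, 0.246, 0.0679]
eef_rot: [-0.5, -0.5, 0.501, -0.499]
ft_force: [-2.0, -0.8, 2.1]
width: 0.0006
```

Request:
{"method": "drive_tool", "body": {
  "motion": [
    [0.05,0,0,0],
    [0.05,0,0,0],
    [0.05,0,-0.08,0],
    [0.05,0,-0.16,0],
    [0.05,0,-0.16,0],
    [0.05,0,-0.16,0]
  ]
}}

```text
time: 14.4
ee_pos: [0.4671, 0.2479, 0.0679]
eef_rot: [-0.501, -0.499, 0.501, -0.499]
ft_force: [-3.3, 0.1, 4.6]
width: 0.0001
```

Request:
{"method": "drive_tool", "body": {
  "motion": [
    [-0.5,0,0,0],
    [-1,0,0.5,0],
    [-1.5,0,2,0],
    [-3,0,4,0],
    [-5,0,6,0],
    [-7,0,6,0],
    [-7,0,6,0],
    [-7,0,6,0]
  ]
}}

```text
time: 15.07
ee_pos: [0.468, 0.1871, 0.1394]
eef_rot: [0.502, 0.499, -0.5, 0.499]
ft_force: [-0.6, -0.4, -0.7]
width: 0.0004
```

```bash
python3 - <<'E'
from h import *
s=r.read_state();print(s['ee_pos'],s['ft_force'],s['width'],s['time'])
im,c=pic('wrist');cv2.imwrite('pics/w10f.png',im[:,:,::-1]);crop(im[::-1,::-1],640-370,480-240,110,90,6,'pics/w10.png')
E
```

```text
[0.46795887 0.18711178 0.13935214] [-0.60606288 -0.39216682 -0.6909525 ] 0.0004369539608178083 15.0667
```

View pics/w10.png

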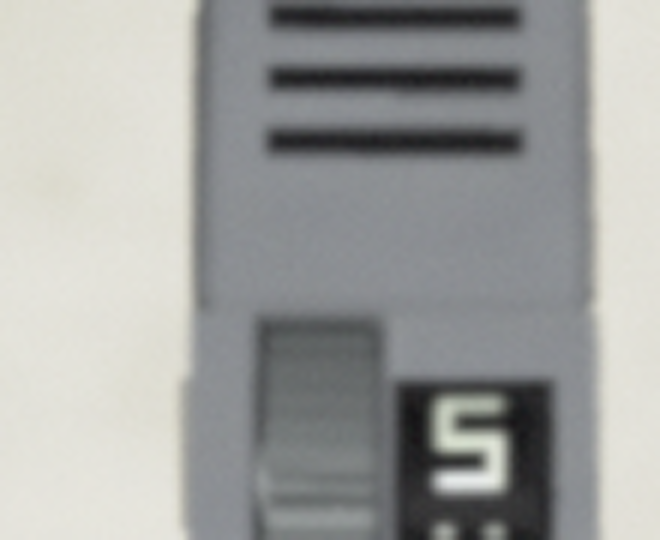

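View pics/w10f.png

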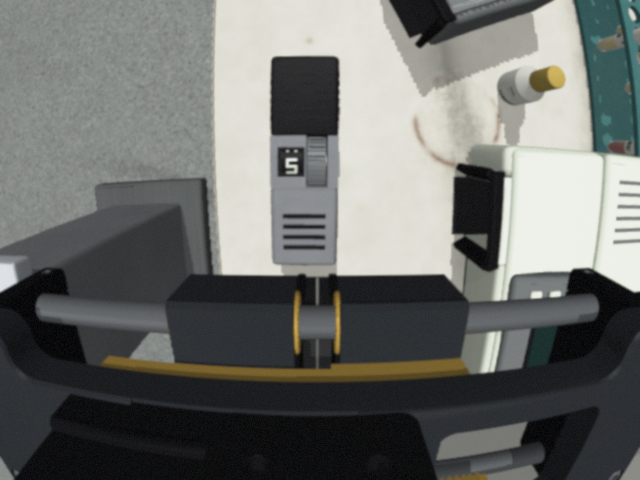

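```bash
python3 - <<'E'
from h import *
for n in ['w9f','w10f']:
    im=cv2.imread(f'pics/{n}.png')[:,:,::-1];crop(im[::-1,::-1],335,285,40,70,8,f'pics/{n}z.png')
a=cv2.imread('pics/w9fz.png');b=cv2.imread('pics/w10fz.png');cv2.imwrite('pics/cmp.png',np.hstack([a,b]))
E
```

```text
(no output)
```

View pics/cmp.png

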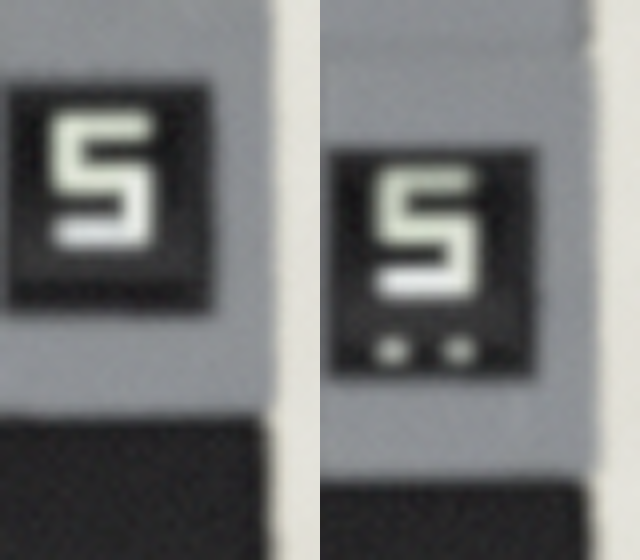

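Request:
{"method": "drive_tool", "body": {
  "motion": [
    [2,0,-3,0],
    [5,0,-5.8,0],
    [6.4,0,-5.8,0],
    [6.4,0,-5.8,0],
    [6.4,0,-5.8,0],
    [6.4,0,-5.8,0],
    [6.6,0,-5.8,0],
    [6.8,0,-5.8,0],
    [6.9,0,-5.8,0],
    [6.95,0,-5.8,0],
    [6.98,0,-5.8,0],
    [6.98,0,-5.8,0]
  ]
}}

```text
time: 16.12
ee_pos: [0.4674, 0.2461, 0.0683]
eef_rot: [0.501, 0.499, -0.501, 0.499]
ft_force: [0.4, -0.4, 0.1]
width: 0.0001
```

```bash
python3 - <<'E'
from h import *
s=r.read_state();print(s['ee_pos'],s['ft_force'],s['time'])
im,c=pic('wrist');cv2.imwrite('pics/w11f.png',im[:,:,::-1]);crop(im[::-1,::-1],240,140,160,150,5,'pics/w11.png')
E
```

```text
[0.46736291 0.24612787 0.06832671] [ 0.35268093 -0.36280018  0.05420792] 16.1167
```

View pics/w11.png

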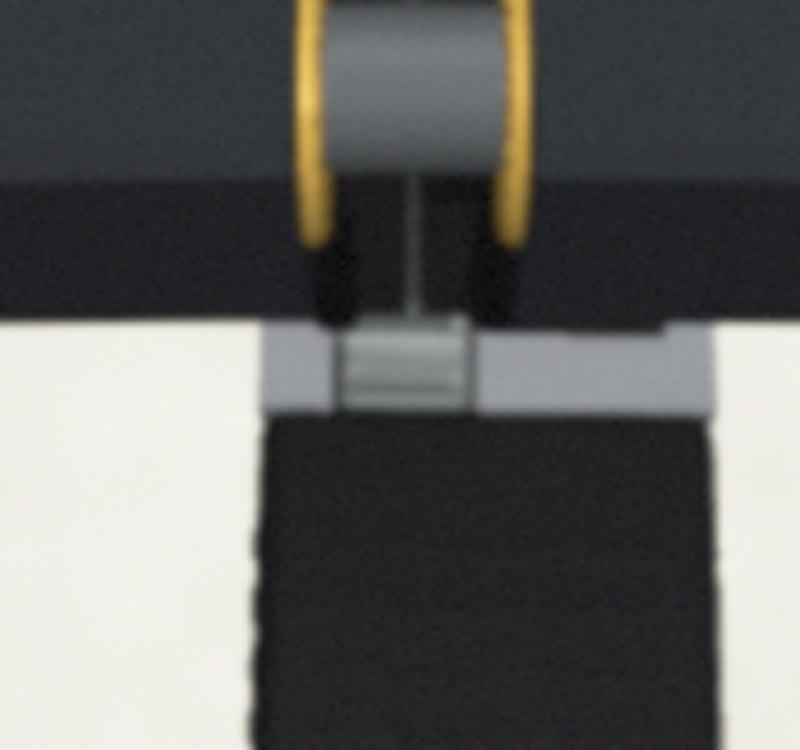

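Not in contact yet (0.05 N). I'll go down a little further.

Request:
{"method": "drive_tool", "body": {
  "motion": [
    [0.05,0,0,0],
    [0.08,0,0,0],
    [0.1,0,0,0],
    [0.1,0,0,0]
  ]
}}

```text
time: 16.5
ee_pos: [0.4674, 0.2463, 0.0674]
eef_rot: [0.501, 0.499, -0.501, 0.499]
ft_force: [-1.6, -0.7, 3.0]
width: 0.0006
```

Request:
{"method": "drive_tool", "body": {
  "motion": [
    [0.01,0,-0.1,0],
    [0.01,0,-0.2,0],
    [0.01,0,-0.28,0],
    [0.01,0,-0.28,0],
    [0.01,0,-0.28,0]
  ]
}}

```text
time: 16.92
ee_pos: [0.4674, 0.2493, 0.0673]
eef_rot: [0.501, 0.499, -0.5, 0.499]
ft_force: [-0.6, 0.5, 4.9]
width: 0.0006
```

Request:
{"method": "drive_tool", "body": {
  "motion": [
    [-0.5,0,0,0],
    [-1.5,0,0,0],
    [-2,0,1,0],
    [-3,0,3,0],
    [-5,0,5,0],
    [-7,0,6,0],
    [-7,0,6,0],
    [-7,0,6,0]
  ]
}}

```text
time: 17.58
ee_pos: [0.468, 0.1882, 0.1386]
eef_rot: [0.502, 0.499, -0.5, 0.499]
ft_force: [-0.6, -0.4, -0.8]
width: 0.0006
```

```bash
python3 - <<'E'
from h import *
s=r.read_state();print(s['ee_pos'],s['ft_force'],s['width'],s['time'])
im,c=pic('wrist');cv2.imwrite('pics/w12f.png',im[:,:,::-1]);crop(im[::-1,::-1],335,285,40,70,8,'pics/w12.png')
E
```

```text
[0.46795255 0.18815696 0.13859551] [-0.60086748 -0.39132591 -0.79525168] 0.0005569937935034739 17.5833
```

View pics/w12.png

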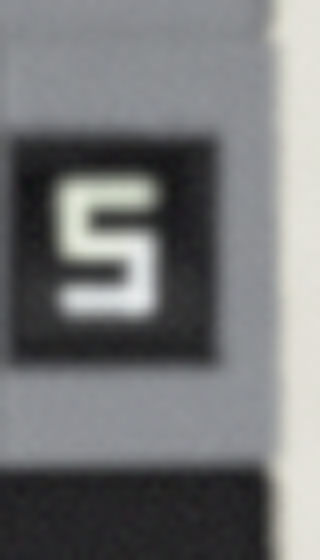

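```bash
python3 - <<'E'
from h import *
im=cv2.imread('pics/w12f.png')[:,:,::-1];crop(im,260,50,90,220,3.5,'pics/w12b.png')
crop(im,430,110,150,160,4.5,'pics/w12c.png')
E
```

```text
(no output)
```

View pics/w12b.png

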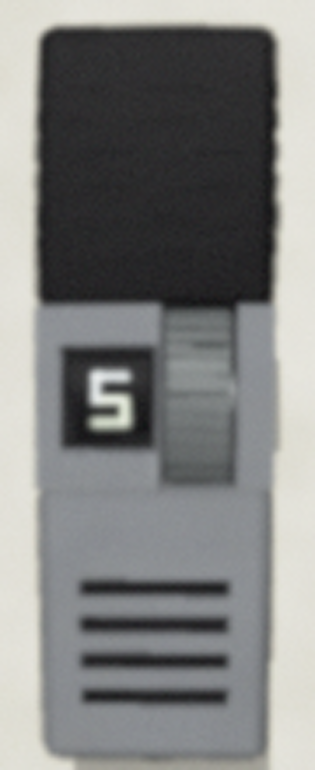

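View pics/w12c.png

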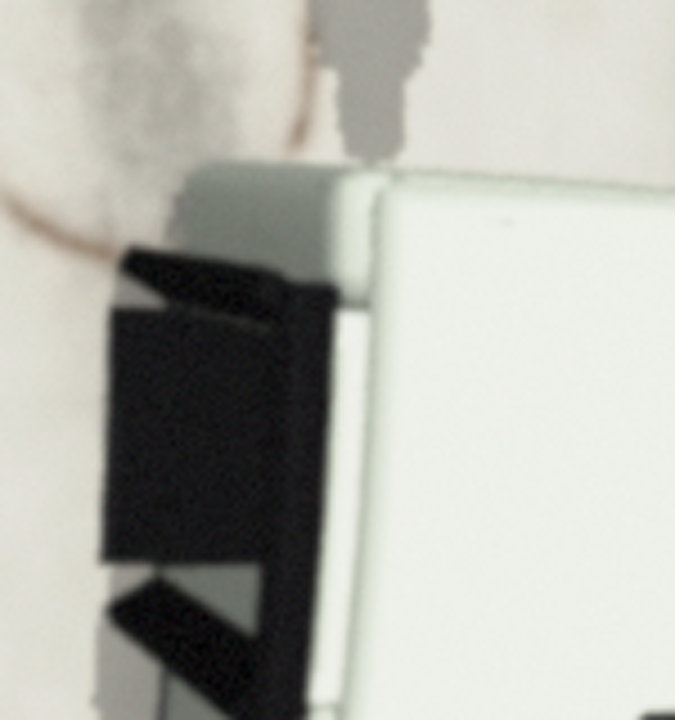

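```bash
python3 - <<'E'
from h import *
c=r.calibration('wrist');s=r.read_state()
f=lambda a,z: plane(c,260+(a[0]-1.25)/3.5,50+(a[1]-1.25)/3.5,z,True)
P={k:f(p,.044) for k,p in dict(nl=(44,752),nr=(268,752),tl=(42,30),tr=(273,30)).items()}
for k in P:print(k,P[k].round(4))
n=(P['nl']+P['nr'])/2;t=(P['tl']+P['tr'])/2;d=t-n
u=d/np.linalg.norm(d);ctr=(n+t)/2
print(n,t,np.linalg.norm(d),np.degrees(np.arctan2(d[1],d[0])),ctr)
g=ctr+u*.05;g[2]=.036
M=R.from_quat(s['eef_rot']);print('goal',g,'tool delta cm',M.inv().apply(g-s['ee_pos'])*100,s['joint_positions'])
E
```

```text
nl [0.437  0.1808 0.044 ]
nr [0.4802 0.1807 0.044 ]
tl [0.4392 0.317  0.044 ]
tr [0.4809 0.3164 0.044 ]
[0.45863347 0.1807227  0.044     ] [0.4600433  0.31667187 0.044     ] 0.13595648092104234 89.40584936507719 [0.45933838 0.24869728 0.044     ]
goal [0.45985687 0.2986946  0.036     ] tool delta cm [ 10.16620542  -0.78561695 -10.98897802] [-0.80652453  0.15211763  0.36161496  1.92338485 -0.06164111  1.07549858
 -0.42291103]
```

Request:
{"method": "drive_tool", "body": {
  "motion": [
    [0,-0.4,-4,0],
    [0,-0.8,-8,0],
    [0,-0.8,-11,0],
    [0,-0.8,-11,0],
    [2,-0.8,-11,0],
    [4,-0.8,-11,0],
    [4,-0.8,-11,0],
    [6,-0.8,-11,0],
    [8,-0.8,-11,0],
    [9.5,-0.8,-11,0],
    [10.1,-0.8,-11,0],
    [10.1,-0.8,-11,0],
    [10.1,-0.8,-11,0]
  ],
  "grip": 0
}}

```text
time: 18.72
ee_pos: [0.4596, 0.2991, 0.0367]
eef_rot: [0.501, 0.499, -0.501, 0.499]
ft_force: [-0.6, 0.1, 0.1]
width: 0.0792
```

Request:
{"method": "drive_tool", "body": {
  "motion": [
    [0,0,0,0],
    [0,0,0,0],
    [0,0,0,0],
    [0,0,0,0],
    [0,0,0,0],
    [0,0,0,0],
    [0,0,0,0],
    [0,0,0,0]
  ],
  "grip": 255,
  "force": 30
}}

```text
time: 19.38
ee_pos: [0.4595, 0.299, 0.0362]
eef_rot: [0.501, 0.499, -0.501, 0.499]
ft_force: [-0.6, -0.5, 0.9]
width: 0.0438
```

Request:
{"method": "drive_tool", "body": {
  "motion": [
    [-1,0,0,0],
    [-2,0,0,0],
    [-3,0,0,0],
    [-4,0,0,0],
    [-4,0,0,0],
    [-4,0,0,0]
  ]
}}

```text
time: 19.88
ee_pos: [0.4599, 0.2994, 0.0771]
eef_rot: [0.501, 0.499, -0.5, 0.499]
ft_force: [0.0, -0.6, -2.2]
width: 0.0438
```

```bash
python3 - <<'E'
from h import *
s=r.read_state();print(s['ee_pos'],s['ft_force'],s['width'],s['time'])
im,c=pic('wrist');cv2.imwrite('pics/w13.png',im[:,:,::-1])
M=R.from_quat(s['eef_rot']);print(M.as_matrix().round(4)); print(M.inv().apply(np.array([.42,.213,.12])-s['ee_pos'])*100)
E
```

```text
[0.45987205 0.29939652 0.07712268] [ 0.01600897 -0.55416986 -2.18190992] 0.043775063783685265 19.8833
[[ 0.0013  1.     -0.0027]
 [ 0.0014 -0.0027 -1.    ]
 [-1.      0.0013 -0.0014]]
[-4.30523882 -3.95804985  8.64435011]
```

View pics/w13.png

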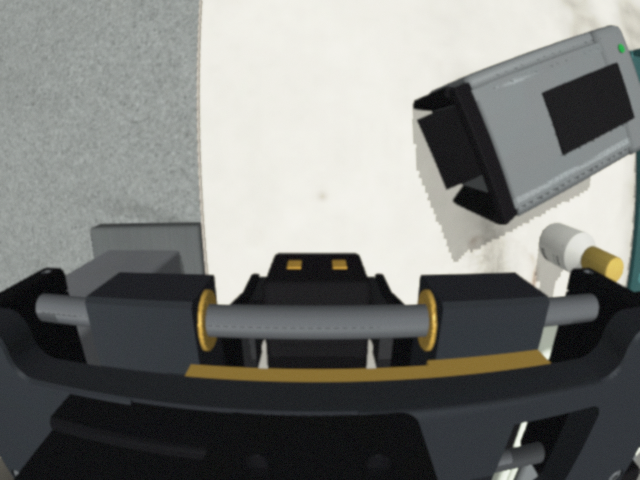

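Request:
{"method": "drive_tool", "body": {
  "motion": [
    [-4,0,0,0],
    [-8,1,3,0],
    [-11,2,6,0],
    [-12,3,9,0],
    [-12.3,4,12,0],
    [-12.3,4,14,0],
    [-12.3,4,14,0],
    [-12.3,4,14,0],
    [-12.3,4,14,0]
  ]
}}

```text
time: 20.68
ee_pos: [0.499, 0.1625, 0.1999]
eef_rot: [0.502, 0.501, -0.498, 0.499]
ft_force: [-1.6, 12.0, 3.3]
width: 0.0437
```

```bash
python3 - <<'E'
from h import *
s=r.read_state();print(s['ee_pos'],s['ft_force'],s['width'],s['time'])
im,c=pic('wrist');cv2.imwrite('pics/w14.png',im[:,:,::-1])
for p in [(.585,.213,.07),(.575,.213,.003),(.58,.26,.066)]: print(proj(c,p,True))
E
```

```text
[0.49897285 0.16252212 0.19990307] [-1.58396557 12.02358103  3.25284731] 0.04374303133767157 20.6833
(np.float64(430.0156958465907), np.float64(175.67178936104074))
(np.float64(398.49228920158373), np.float64(169.51944704916963))
(np.float64(423.6275239626196), np.float64(114.09713921929965))
```

View pics/w14.png

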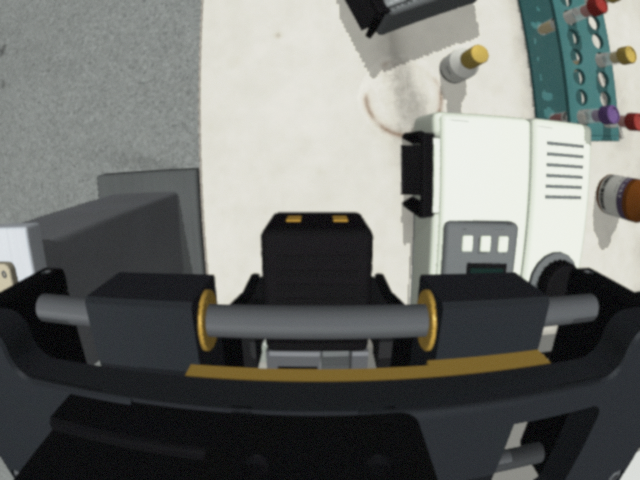

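The wrist reads 12 N along y and the tail face has tilted up in view. The nose must have run into the fixed hotplate cabinet on the right, so I'm backing off at once.

Request:
{"method": "drive_tool", "body": {
  "motion": [
    [0,0,-1,0],
    [0,0,-2,0],
    [0,0,-3.5,0],
    [0,0,-5,0],
    [0,0,-7,0],
    [0,0,-7,0],
    [0,0,-7,0]
  ]
}}

```text
time: 21.32
ee_pos: [0.4987, 0.2311, 0.1985]
eef_rot: [-0.5, -0.5, 0.5, -0.5]
ft_force: [0.2, -0.4, -2.8]
width: 0.044
```

```bash
python3 - <<'E'
from h import *
s=r.read_state();print(s['ee_pos'],s['ft_force'],s['width'],s['time'])
im,c=pic('wrist');cv2.imwrite('pics/w15.png',im[:,:,::-1])
im,c=pic('side');crop(im,260,180,160,130,5,'pics/s15.png')
E
```

```text
[0.49867064 0.23106678 0.19851905] [ 0.2059237  -0.35256755 -2.79644021] 0.0440136525036081 21.3167
```

View pics/w15.png

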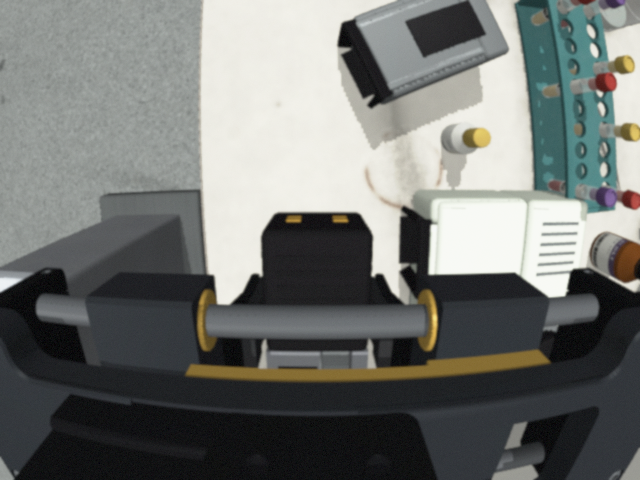

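View pics/s15.png

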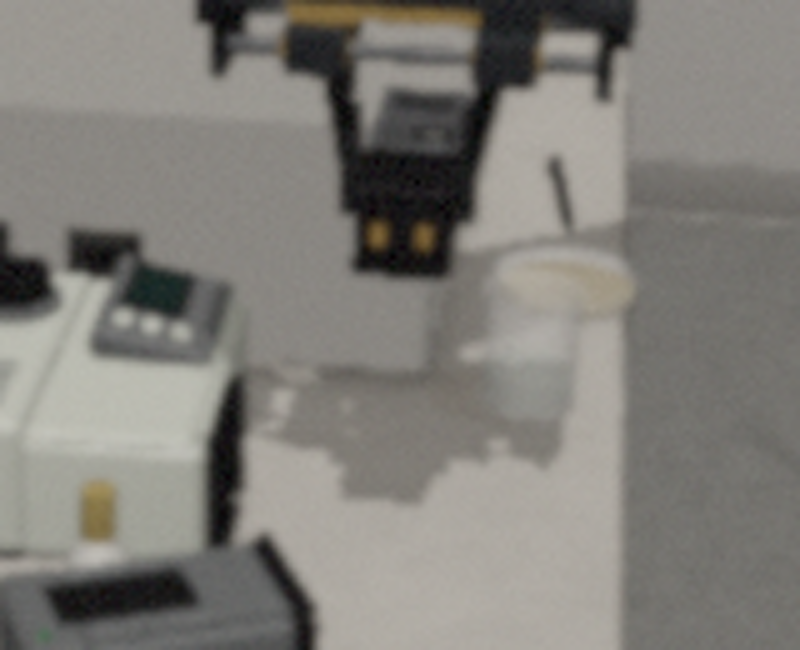

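The module now sits nose-up in the grip, by roughly 9° from the side view. I'll take it back to open bench, lower it and re-seat it flat.

Request:
{"method": "drive_tool", "body": {
  "motion": [
    [0,-2,-3,0],
    [0,-3.9,-5.5,0],
    [3,-3.9,-5.5,0],
    [6,-3.9,-5.5,0],
    [9,-3.9,-5.5,0],
    [12,-3.9,-5.5,0],
    [14,-3.9,-5.5,0],
    [14.3,-3.9,-5.5,0],
    [14.3,-3.9,-5.5,0],
    [14.3,-3.9,-5.5,0]
  ]
}}

```text
time: 22.25
ee_pos: [0.4613, 0.2841, 0.0574]
eef_rot: [0.501, 0.499, -0.5, 0.499]
ft_force: [-0.1, 0.9, -2.7]
width: 0.0435
```

```bash
python3 - <<'E'
from h import *
s=r.read_state();print(s['ee_pos'],s['ft_force'],s['width'],s['time'])
im,c=pic('side');crop(im,280,210,130,110,6,'pics/s16.png')
E
```

```text
[0.46126866 0.28407097 0.05739023] [-0.12352317  0.86818976 -2.73648774] 0.04345588551831517 22.25
```

View pics/s16.png

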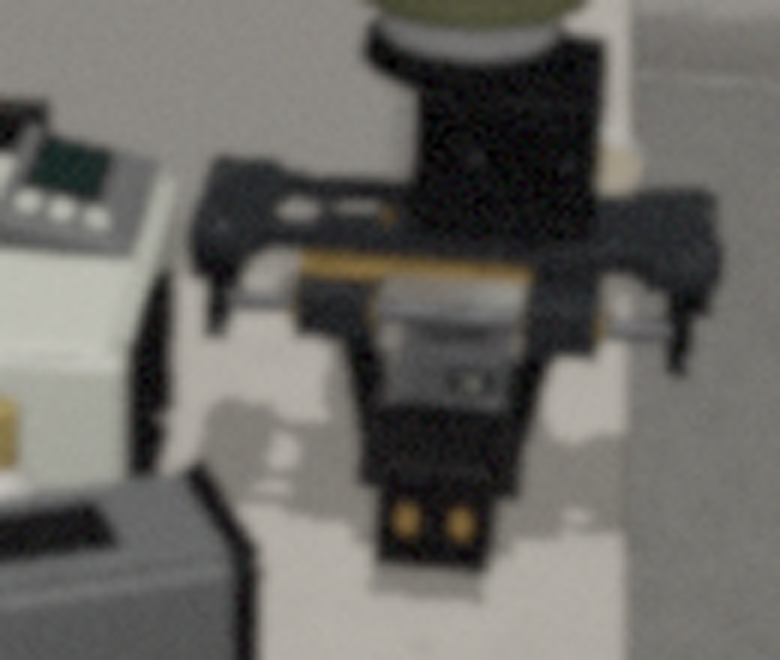

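Request:
{"method": "drive_tool", "body": {
  "motion": [
    [0.5,0,0,0],
    [1,0,0,0],
    [1.3,0,0,0],
    [1.5,0,0,0],
    [1.5,0,0,0]
  ],
  "force": 10
}}

```text
time: 22.72
ee_pos: [0.4601, 0.2838, 0.0407]
eef_rot: [-0.5, -0.499, 0.501, -0.499]
ft_force: [0.5, -0.0, -3.3]
width: 0.0439
```

Request:
{"method": "drive_tool", "body": {
  "motion": [
    [0.2,0,0,0],
    [0.4,0,0,0],
    [0.5,0,0,0],
    [0.6,0,0,0],
    [0.6,0,0,0]
  ]
}}

```text
time: 23.13
ee_pos: [0.4606, 0.2843, 0.0362]
eef_rot: [0.501, 0.499, -0.5, 0.499]
ft_force: [-4.2, -2.6, 11.5]
width: 0.0434
```

```bash
python3 - <<'E'
from h import *
s=r.read_state();print(s['ee_pos'],s['ft_force'],s['width'],s['time'])
im,c=pic('side');crop(im,280,210,130,110,6,'pics/s17.png')
im,c=pic('wrist');cv2.imwrite('pics/w17.png',im[:,:,::-1])
E
```

```text
[0.46062517 0.28426104 0.03618021] [-4.23260217 -2.57336889 11.49764882] 0.04340094744170711 23.1333
```

View pics/s17.png

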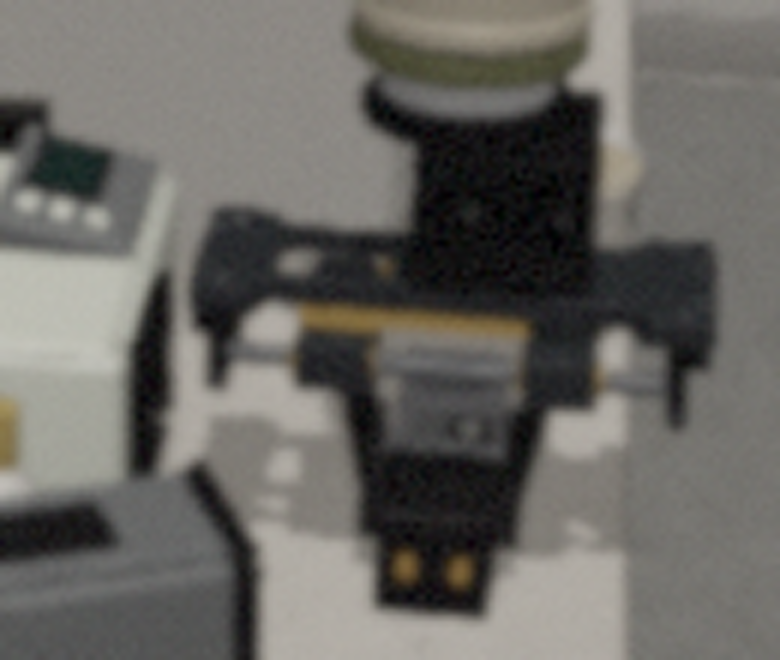

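View pics/w17.png

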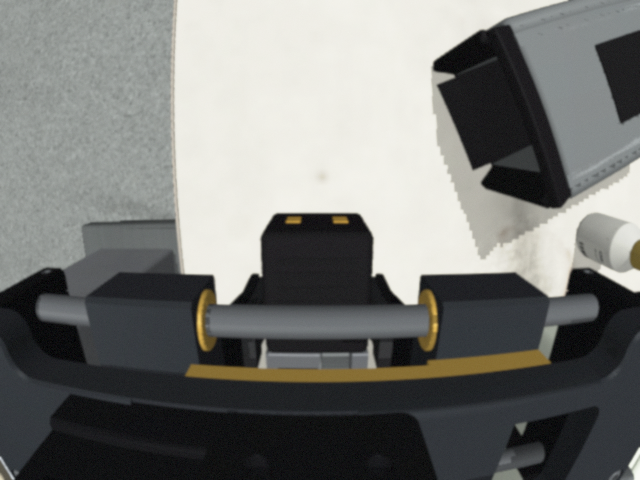

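Contact came at the original grip height (TCP 0.036), so the module is flat and has simply slid about 15 mm in the grip. I'll release it, check the window, look at the slot with the gripper empty, and regrip.

Request:
{"method": "drive_tool", "body": {
  "motion": [
    [0,0,0,0],
    [0,0,0,0],
    [0,0,0,0],
    [0,0,0,0],
    [0,0,0,0],
    [0,0,0,0]
  ],
  "grip": 0
}}

```text
time: 23.73
ee_pos: [0.4604, 0.284, 0.0351]
eef_rot: [-0.501, -0.499, 0.501, -0.499]
ft_force: [-1.0, -0.9, -0.1]
width: 0.0758
```

Request:
{"method": "drive_tool", "body": {
  "motion": [
    [-4,0,0,0],
    [-8,0,0,0],
    [-11,0.5,3,0],
    [-13,1,6,0],
    [-13.5,2,9,0],
    [-13.5,3,11.5,0],
    [-13.5,3,11.5,0],
    [-13.5,3,11.5,0],
    [-13.5,3,11.5,0]
  ]
}}

```text
time: 24.48
ee_pos: [0.4898, 0.1694, 0.17]
eef_rot: [-0.501, -0.5, 0.501, -0.499]
ft_force: [-0.0, -0.2, -0.9]
width: 0.087
```

```bash
python3 - <<'E'
from h import *
s=r.read_state();print(s['ee_pos'],s['ft_force'],s['width'],s['time'])
im,c=pic('wrist');cv2.imwrite('pics/w18.png',im[:,:,::-1]);np.save('c18.npy',c,allow_pickle=True)
crop(im,380,80,180,150,4.4,'pics/w18b.png')
crop(im,240,50,100,215,3.5,'pics/w18a.png')
E
```

```text
[0.48981779 0.16943966 0.16995477] [-0.03232056 -0.23860702 -0.85179359] 0.08698080841159876 24.4833
```

View pics/w18.png

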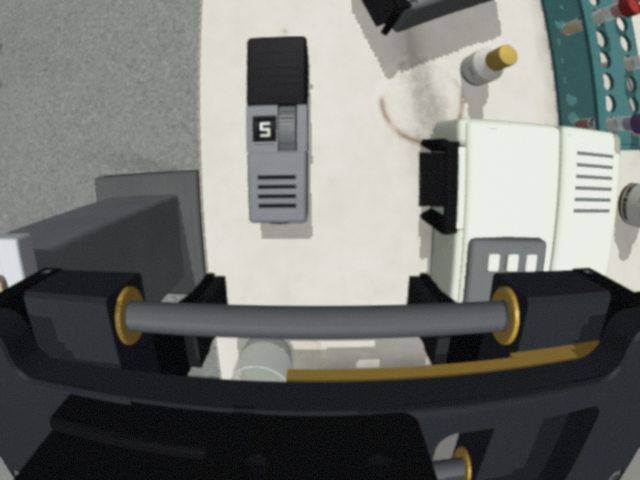

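View pics/w18a.png

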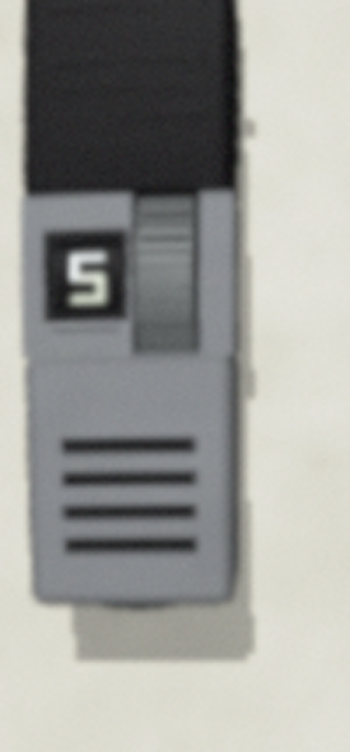

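View pics/w18b.png

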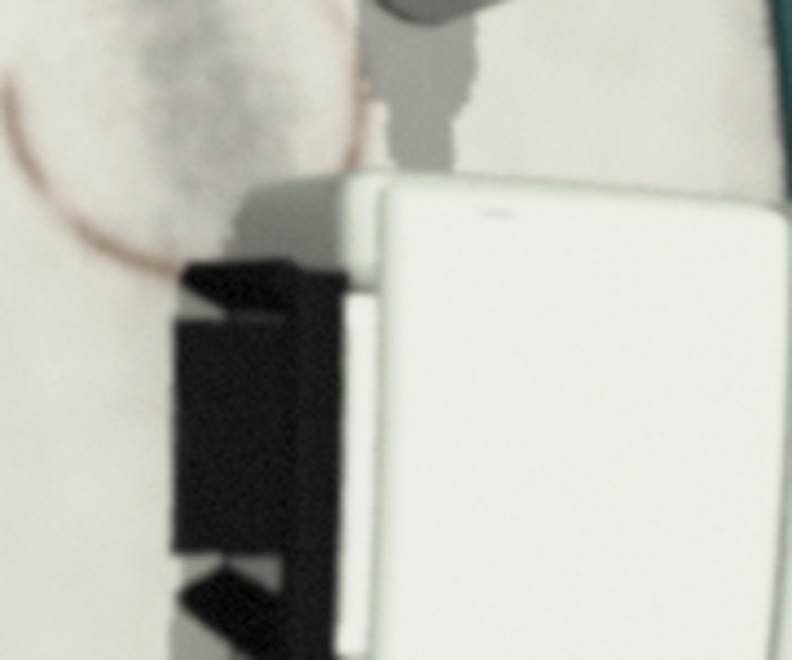

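```bash
python3 - <<'E'
from h import *
c=r.calibration('wrist')
f=lambda a,z: plane(c,380+(a[0]-1.7)/4.4,80+(a[1]-1.7)/4.4,z,True)
for z in (.003,):
  for p in [(176,320),(285,320),(174,553),(280,553)]: print('tongue',p,f(p,z).round(4))
for p in [(188,265),(182,596)]: print('cheek tip',[f(p,z).round(4) for z in (.04,.05,.06)])
for p in [(290,262),(345,285)]: print('lip',[f(p,z).round(4) for z in (.05,.06,.066)])
print('case left edge', f((385,185),.07), f((780,208),.07), f((385,650),.07))
g=lambda a,z: plane(c,240+(a[0]-1.25)/3.5,50+(a[1]-1.25)/3.5,z,True)
n=[g(p,.044) for p in [(34,602),(235,602)]];print('nose',n,(n[0]+n[1])/2)
im=cv2.imread('pics/w18.png')
t=[plane(c,*p,.044,True) for p in [(248,38),(306,38)]];print('tail',t,sum(t)/2)
t=sum(t)/2;n=(n[0]+n[1])/2;d=t-n;print(np.linalg.norm(d),np.degrees(np.arctan2(d[1],d[0])),(t+n)/2)
E
```

```text
tongue (176, 320) [0.5769 0.2365 0.003 ]
tongue (285, 320) [0.5994 0.2376 0.003 ]
tongue (174, 553) [0.5782 0.1907 0.003 ]
tongue (280, 553) [0.6006 0.1911 0.003 ]
cheek tip [array([0.5684, 0.2466, 0.04  ]), array([0.5656, 0.2464, 0.05  ]), array([0.5627, 0.2462, 0.06  ])]
cheek tip [array([0.5696, 0.1891, 0.04  ]), array([0.5667, 0.191 , 0.05  ]), array([0.5637, 0.1929, 0.06  ])]
lip [array([0.5835, 0.2478, 0.05  ]), array([0.5799, 0.2476, 0.06  ]), array([0.5778, 0.2474, 0.066 ])]
lip [array([0.5935, 0.2446, 0.05  ]), array([0.5896, 0.2444, 0.06  ]), array([0.5872, 0.2444, 0.066 ])]
case left edge [0.59217367 0.26049297 0.07      ] [0.66962299 0.26457574 0.07      ] [0.59629281 0.18636045 0.07      ]
nose [array([0.43893728, 0.18483659, 0.044     ]), array([0.48204375, 0.18457578, 0.044     ])] [0.46049051 0.18470618 0.044     ]
tail [array([0.43971791, 0.32270873, 0.044     ]), array([0.48203804, 0.32088828, 0.044     ])] [0.46087797 0.3217985  0.044     ]
0.13709286615435948 89.83806705096077 [0.46068424 0.25325234 0.044     ]
```

Request:
{"method": "drive_tool", "body": {
  "motion": [
    [0,-1,-4,0],
    [0,-2,-8,0],
    [0,-2.9,-12,0],
    [0,-2.9,-13.4,0],
    [3,-2.9,-13.4,0],
    [6,-2.9,-13.4,0],
    [9,-2.9,-13.4,0],
    [11,-2.9,-13.4,0],
    [12.6,-2.9,-13.4,0],
    [13.4,-2.9,-13.4,0],
    [13.4,-2.9,-13.4,0],
    [13.4,-2.9,-13.4,0]
  ]
}}

```text
time: 25.53
ee_pos: [0.4613, 0.3036, 0.0364]
eef_rot: [-0.5, -0.5, 0.501, -0.499]
ft_force: [0.5, 0.3, 0.3]
width: 0.0873
```

Request:
{"method": "drive_tool", "body": {
  "motion": [
    [0,0,0,0],
    [0,0,0,0],
    [0,0,0,0],
    [0,0,0,0],
    [0,0,0,0],
    [0,0,0,0],
    [0,0,0,0],
    [0,0,0,0]
  ],
  "grip": 255,
  "force": 30
}}

```text
time: 26.2
ee_pos: [0.4614, 0.303, 0.0362]
eef_rot: [-0.501, -0.499, 0.501, -0.499]
ft_force: [1.2, -0.3, 0.4]
width: 0.0438
```

Request:
{"method": "drive_tool", "body": {
  "motion": [
    [-0.5,0,0,0],
    [-1.2,0,0,0],
    [-1.5,0,0,0],
    [-1.5,0,0,0]
  ]
}}

```text
time: 26.53
ee_pos: [0.462, 0.3034, 0.0523]
eef_rot: [0.501, 0.499, -0.5, 0.499]
ft_force: [-0.8, 0.1, -2.9]
width: 0.0437
```

```bash
python3 - <<'E'
from h import *
s=r.read_state();print(s['ee_pos'],s['ft_force'],s['width'],s['time'])
im,c=pic('wrist');crop(im,200,180,240,200,3.3,'pics/w19.png')
M=R.from_quat(s['eef_rot']).as_matrix();print(np.degrees(np.arctan2(M[1,1],M[0,1])))
E
```

```text
[0.46201266 0.30335468 0.05226274] [-0.79292524  0.07009949 -2.85235443] 0.04372429092270442 26.5333
-0.16609391729763065
```

View pics/w19.png

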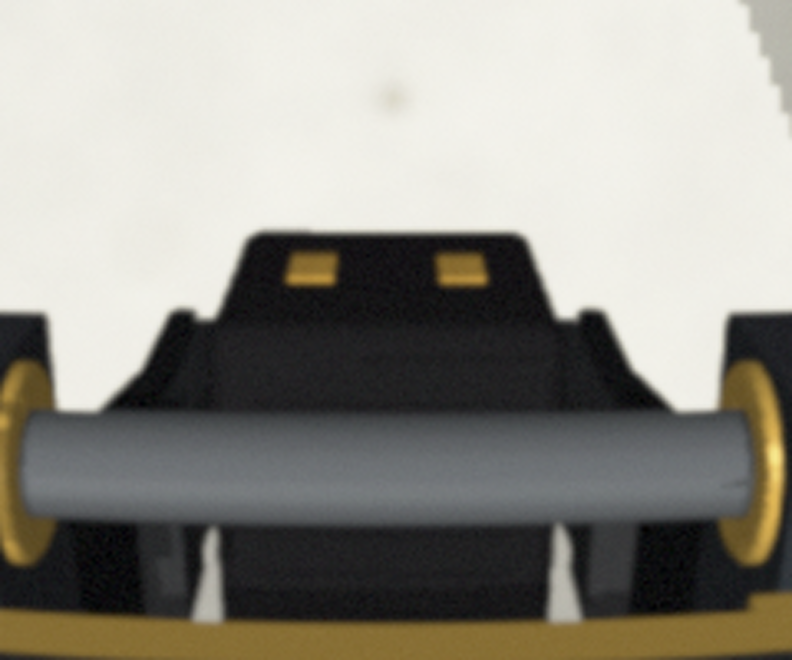

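Request:
{"method": "drive_tool", "body": {
  "motion": [
    [0,-2,2,0],
    [0,-4,5,0],
    [0,-4.2,6.3,-1.4],
    [0,-4.2,6.3,-2.8],
    [0,-4.2,6.3,-4.2],
    [0,-4.2,6.3,-5.6],
    [0,-4.2,6.3,-7],
    [0,-4.2,6.3,-8.4],
    [0,-4.2,6.3,-9.8],
    [0,-4.2,6.3,-11.2],
    [0,-4.2,6.3,-12.6],
    [0,-4.2,6.3,-14],
    [0,-4.2,6.3,-15.4],
    [0,-4.2,6.3,-16.8],
    [0,-4.2,6.3,-18.2],
    [0,-4.2,6.3,-18.5],
    [0,-4.2,6.3,-18.5],
    [0,-4.2,6.3,-18.5]
  ]
}}

```text
time: 28.08
ee_pos: [0.4192, 0.2399, 0.051]
eef_rot: [-0.014, 0.707, 0.014, 0.707]
ft_force: [-0.5, 0.5, -2.5]
width: 0.0442
```

```bash
python3 - <<'E'
from h import *
s=r.read_state();print(s['ee_pos'],s['ft_force'],s['width'],s['time'],s['joint_positions'].round(2))
M=R.from_quat(s['eef_rot']).as_matrix();print(np.degrees(np.arctan2(M[1,1],M[0,1])))
im,c=pic('top');cv2.imwrite('pics/t20f.png',im[:,:,::-1]);crop(im,230,180,130,130,6,'pics/t20.png')
im,c=pic('side');crop(im,230,200,170,130,4.6,'pics/s20.png')
im,c=pic('wrist');crop(im,200,180,240,200,3.3,'pics/w20.png')
E
```

```text
[0.4191888  0.23993239 0.05101098] [-0.54253758  0.47383191 -2.54323989] 0.04421478199176616 28.0833 [-0.7   0.23  0.09  2.03 -0.03  0.88  1.02]
92.24072317296302
```

View pics/t20.png

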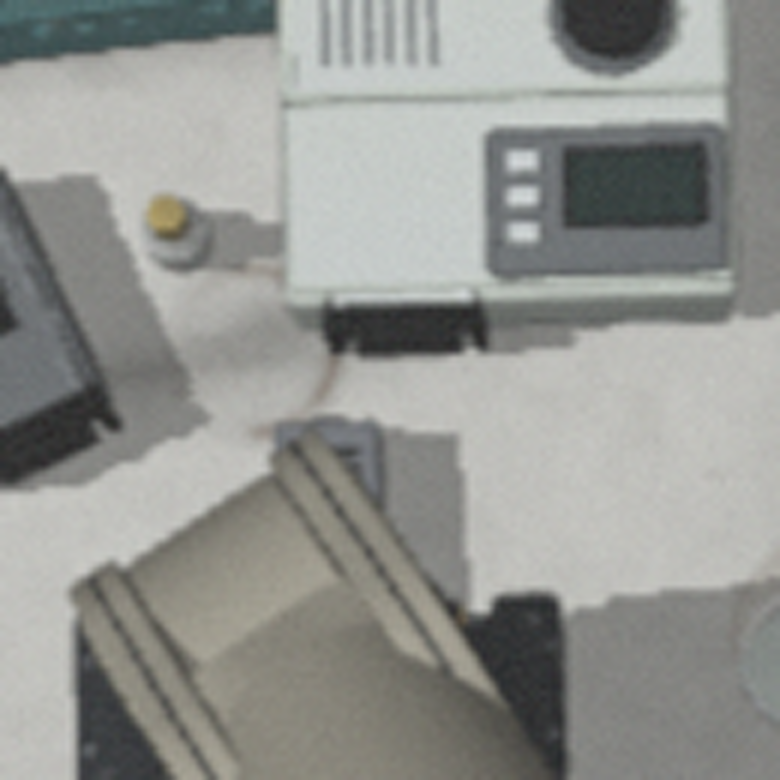

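View pics/s20.png

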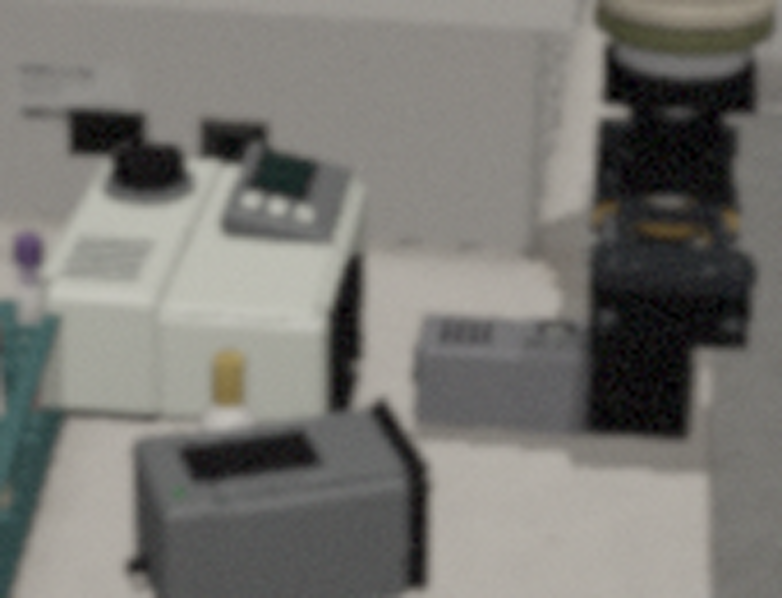

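View pics/w20.png

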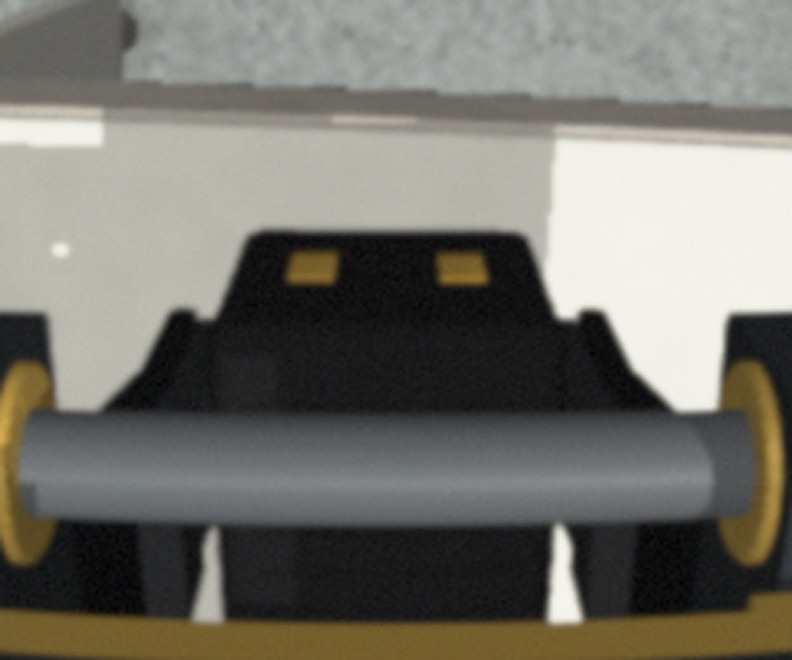

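```bash
python3 - <<'E'
from h import *
c=r.calibration('top')
f=lambda a,z: plane(c,230+(a[0]-2.5)/6,180+(a[1]-2.5)/6,z)
for p in [(278,425),(383,422)]: print('nose',f(p,.059))
for p in [(330,355),(480,352)]: print('tips',f(p,.003),f(p,.02))
for p in [(330,303),(487,298)]: print('lip',f(p,.06))
for p in [(285,104),(727,92),(285,300),(735,270)]: print('case',f(p,.07))
s=r.read_state();M=R.from_quat(s['eef_rot'])
print('pred nose',s['ee_pos']+M.apply([0,0,.12]))
E
```

```text
nose [0.53838931 0.2658577  0.059     ]
nose [0.53973935 0.22225653 0.059     ]
tips [0.57771604 0.24787927 0.003     ] [0.57474835 0.24688479 0.02      ]
tips [0.57915896 0.1830387  0.003     ] [0.57617541 0.18275703 0.02      ]
lip [0.5897976 0.2448032 0.06     ]
lip [0.59204423 0.17927959 0.06      ]
case [0.67263699 0.26405237 0.07      ]
case [0.67808919 0.07905546 0.07      ]
case [0.58913493 0.26289668 0.07      ]
case [0.60215539 0.07626089 0.07      ]
pred nose [0.53915746 0.24480342 0.05108581]
```

Request:
{"method": "drive_tool", "body": {
  "motion": [
    [0,-1.6,0,0],
    [0.5,-3.2,0,0],
    [1.07,-3.2,1,0],
    [1.07,-3.2,1.8,0],
    [1.07,-3.2,1.8,0],
    [1.07,-3.2,1.8,0],
    [1.07,-3.2,1.8,0]
  ]
}}

```text
time: 28.82
ee_pos: [0.4383, 0.2094, 0.0406]
eef_rot: [-0.015, 0.707, 0.015, 0.707]
ft_force: [-0.9, -0.1, -3.2]
width: 0.0439
```

```bash
python3 - <<'E'
from h import *
s=r.read_state();print(s['ee_pos'],s['ft_force'],s['width'],s['time'],s['joint_positions'].round(2))
im,c=pic('top');cv2.imwrite('pics/t21f.png',im[:,:,::-1]);crop(im,270,200,70,70,10,'pics/t21.png')
M=R.from_quat(s['eef_rot']);print('pred nose',s['ee_pos']+M.apply([0,0,.12]))
E
```

```text
[0.43834874 0.20943579 0.04057887] [-0.86648104 -0.13235413 -3.18427296] 0.04393203944968816 28.8167 [-0.64  0.25  0.11  2.03 -0.04  0.86  1.1 ]
pred nose [0.5582464  0.21439079 0.04056454]
```

View pics/t21.png

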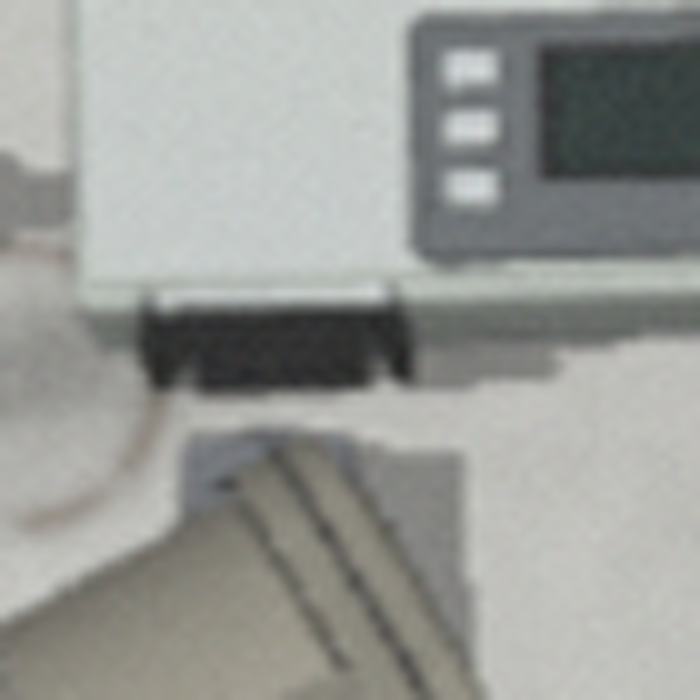

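Request:
{"method": "drive_tool", "body": {
  "motion": [
    [0,-0.07,0,0],
    [0,-0.07,0.5,0],
    [0,-0.07,1,0],
    [0,-0.07,1.5,0],
    [0,-0.07,2,0],
    [0,-0.07,2.5,0],
    [0,-0.07,3,0],
    [0,-0.07,3.5,0],
    [0,-0.07,4,0],
    [0,-0.07,4,0]
  ]
}}

```text
time: 29.7
ee_pos: [0.4797, 0.2097, 0.0405]
eef_rot: [-0.014, 0.707, 0.014, 0.707]
ft_force: [-0.2, -0.1, -2.0]
width: 0.0434
```

Request:
{"method": "drive_tool", "body": {
  "motion": [
    [0,0,0.5,0],
    [0,0,1,0],
    [0,0,1.5,0],
    [0,0,2,0],
    [0,0,2.5,0],
    [0,0,3,0],
    [0,0,3,0]
  ]
}}

```text
time: 30.28
ee_pos: [0.5097, 0.2109, 0.0405]
eef_rot: [-0.014, 0.707, 0.014, 0.707]
ft_force: [1.0, -0.7, -2.4]
width: 0.0439
```

Request:
{"method": "drive_tool", "body": {
  "motion": [
    [0,0,0.5,0],
    [0,0,1,0],
    [0,0,1.5,0],
    [0,0,2,0],
    [0,0,2.5,0],
    [0,0,3,0],
    [0,0,3,0]
  ]
}}

```text
time: 30.87
ee_pos: [0.5398, 0.212, 0.0405]
eef_rot: [-0.014, 0.707, 0.014, 0.707]
ft_force: [1.3, -2.4, -3.1]
width: 0.0437
```

Request:
{"method": "drive_tool", "body": {
  "motion": [
    [0,0,0.3,0],
    [0,0,0.6,0],
    [0,0,0.9,0],
    [0,0,0.9,0]
  ]
}}

```text
time: 31.2
ee_pos: [0.548, 0.2123, 0.0404]
eef_rot: [-0.014, 0.707, 0.014, 0.707]
ft_force: [-0.3, -3.1, -4.0]
width: 0.0439
```

Request:
{"method": "drive_tool", "body": {
  "motion": [
    [0,0,0.2,0],
    [0,0,0.4,0],
    [0,0,0.4,0]
  ]
}}

```text
time: 31.45
ee_pos: [0.5516, 0.2125, 0.0403]
eef_rot: [-0.014, 0.707, 0.014, 0.707]
ft_force: [-1.4, -5.2, -3.5]
width: 0.0437
```

Request:
{"method": "drive_tool", "body": {
  "motion": [
    [0,-0.05,0.1,0],
    [0,-0.07,0.2,0],
    [0,-0.08,0.3,0],
    [0,-0.08,0.3,0]
  ]
}}

```text
time: 31.78
ee_pos: [0.5523, 0.2124, 0.0398]
eef_rot: [-0.015, 0.709, 0.015, 0.705]
ft_force: [-11.3, -3.7, 1.5]
width: 0.0434
```

Request:
{"method": "drive_tool", "body": {
  "motion": [
    [0,0,0.1,0],
    [0,0,0.2,0],
    [0,0,0.2,0]
  ]
}}

```text
time: 32.03
ee_pos: [0.5525, 0.2126, 0.0394]
eef_rot: [-0.015, 0.71, 0.015, 0.704]
ft_force: [-19.0, -4.6, 5.7]
width: 0.044
```

Request:
{"method": "drive_tool", "body": {
  "motion": [
    [0.05,0,-0.15,0],
    [0.1,0,-0.15,0],
    [0.12,0,-0.15,0],
    [0.12,0,-0.15,0]
  ]
}}

```text
time: 32.37
ee_pos: [0.5523, 0.2126, 0.039]
eef_rot: [-0.015, 0.709, 0.015, 0.705]
ft_force: [-14.3, -4.5, 5.6]
width: 0.0436
```

Request:
{"method": "drive_tool", "body": {
  "motion": [
    [0,0,0,0],
    [0,0,0,0],
    [0,0,0,0],
    [0,0,0,0],
    [0,0,0,0],
    [0,0,0,0],
    [0,0,0,0]
  ],
  "grip": 0
}}

```text
time: 32.95
ee_pos: [0.5552, 0.2122, 0.0393]
eef_rot: [-0.014, 0.707, 0.015, 0.707]
ft_force: [0.3, -1.2, -1.5]
width: 0.0819
```

```bash
python3 - <<'E'
from h import *
s=r.read_state();print(s['ee_pos'],s['ft_force'],s['width'],s['time'])
im,c=pic('side');crop(im,230,200,170,130,4.6,'pics/s22.png')
im,c=pic('wrist');cv2.imwrite('pics/w22.png',im[:,:,::-1])
E
```

```text
[0.55521871 0.21223336 0.03932234] [ 0.27534895 -1.16145684 -1.51408943] 0.08185458162079243 32.95
```

View pics/s22.png

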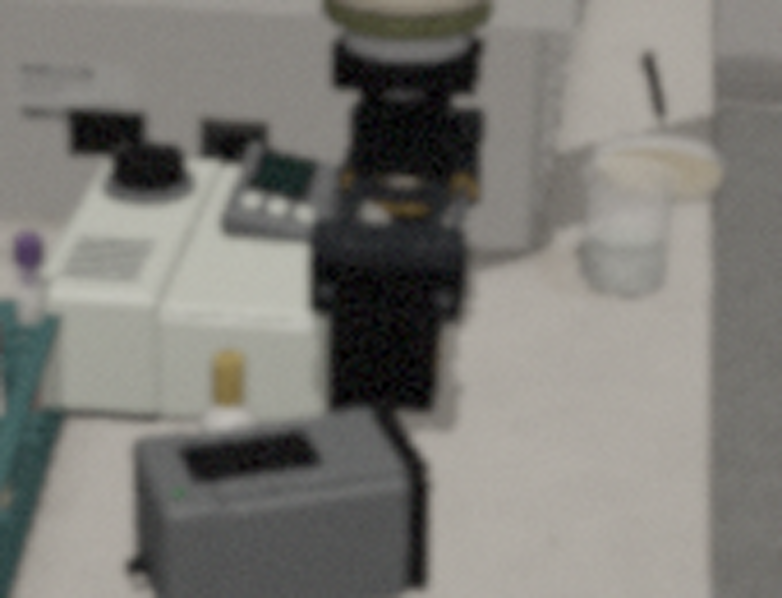

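View pics/w22.png

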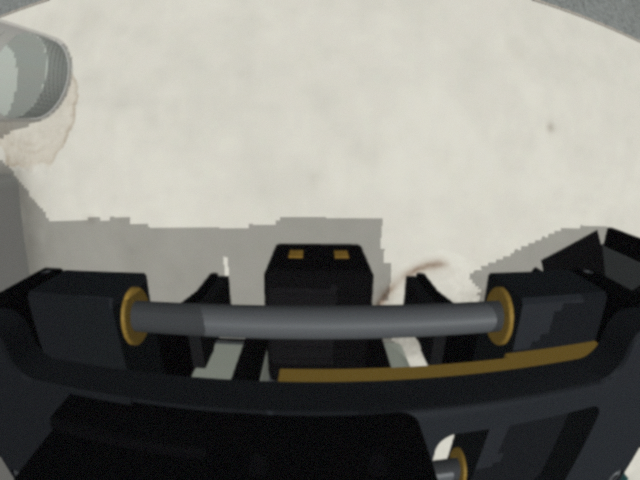

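Request:
{"method": "drive_tool", "body": {
  "motion": [
    [-2,0,0,0],
    [-5,0,0,0],
    [-8,0,0,0],
    [-12,0,0,0],
    [-14,0,2,0],
    [-14,0,4,0],
    [-14,0,4,0],
    [-14,0,4,0]
  ]
}}

```text
time: 33.72
ee_pos: [0.5954, 0.2135, 0.179]
eef_rot: [-0.014, 0.707, 0.014, 0.707]
ft_force: [-1.3, -0.1, -0.6]
width: 0.0874
```

```bash
python3 - <<'E'
from h import *
s=r.read_state();print(s['ee_pos'],s['ft_force'],s['width'],s['time'])
im,c=pic('wrist');cv2.imwrite('pics/w23.png',im[:,:,::-1]);crop(im,230,120,180,150,4.4,'pics/w23a.png')
for p in [(.588,.214,.05),(.533,.211,.047)]: print(proj(c,p,True))
E
```

```text
[0.59543256 0.21345533 0.17901091] [-1.2547368  -0.06640171 -0.5839297 ] 0.08739211592818767 33.7167
(np.float64(315.8553996355454), np.float64(228.00087222113297))
(np.float64(314.674569990403), np.float64(154.28252659046052))
```

View pics/w23.png

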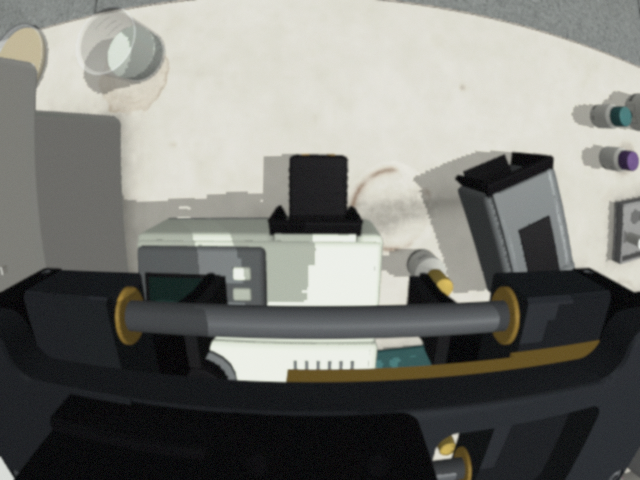

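View pics/w23a.png

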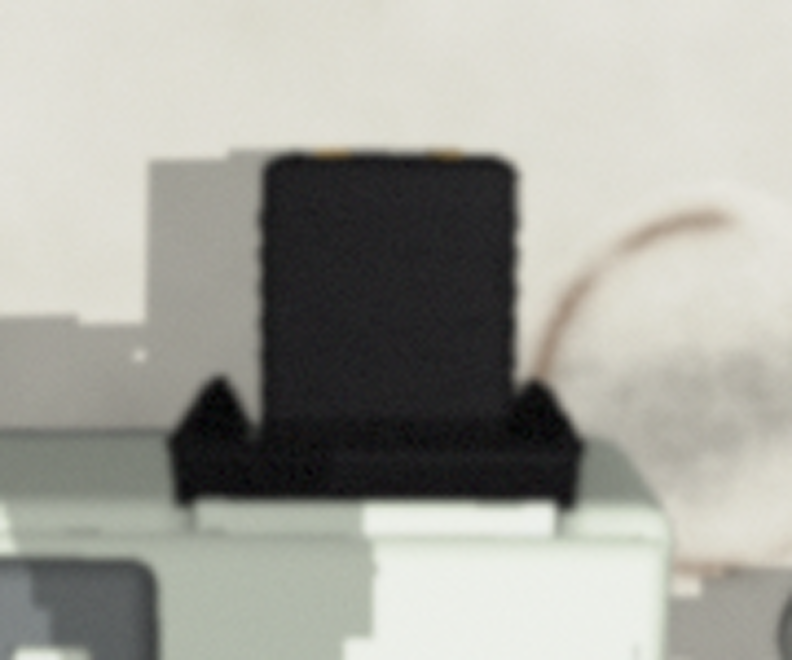

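The tail stands straight in the slot, with its end at about x=0.534 and roughly 54 mm out of the front face. As a check I'll push gently on the tail end with closed fingers.

Request:
{"method": "drive_tool", "body": {
  "motion": [
    [0,0,-3,0],
    [0,0,-6,0],
    [0,0,-9,0],
    [0,0,-10.5,0],
    [0,0,-10.5,0],
    [0,0,-10.5,0],
    [3,0,-10.5,0],
    [6,0,-10.5,0],
    [9,0,-10.5,0],
    [12,0,-10.5,0],
    [13.8,0,-10.5,0],
    [13.8,0,-10.5,0],
    [13.8,0,-10.5,0],
    [13.8,0,-10.5,0]
  ],
  "grip": 255
}}

```text
time: 34.93
ee_pos: [0.4911, 0.2097, 0.0424]
eef_rot: [-0.014, 0.706, 0.015, 0.707]
ft_force: [0.8, 0.3, -0.3]
width: 0.0039
```

Request:
{"method": "drive_tool", "body": {
  "motion": [
    [0,0,0.5,0],
    [0,0,1,0],
    [0,0,1.5,0],
    [0,0,2,0],
    [0,0,2.4,0],
    [0,0,2.7,0],
    [0,0,2.7,0]
  ]
}}

```text
time: 35.52
ee_pos: [0.5178, 0.2105, 0.0413]
eef_rot: [-0.014, 0.707, 0.014, 0.707]
ft_force: [0.5, -0.1, -0.6]
width: 0.0007
```

Request:
{"method": "drive_tool", "body": {
  "motion": [
    [0,0,0.2,0],
    [0,0,0.4,0],
    [0,0,0.5,0],
    [0,0,0.6,0],
    [0,0,0.6,0]
  ]
}}

```text
time: 35.93
ee_pos: [0.5224, 0.2108, 0.0411]
eef_rot: [-0.015, 0.708, 0.014, 0.706]
ft_force: [-4.6, -0.2, 2.4]
width: 0.0005
```

Request:
{"method": "drive_tool", "body": {
  "motion": [
    [0,0,0.1,0],
    [0,0,0.2,0],
    [0,0,0.2,0]
  ]
}}

```text
time: 36.18
ee_pos: [0.5226, 0.2109, 0.041]
eef_rot: [-0.015, 0.709, 0.014, 0.705]
ft_force: [-13.2, -2.4, 10.9]
width: 0.0006
```

Request:
{"method": "drive_tool", "body": {
  "motion": [
    [0,0,-1,0],
    [0,0,-3,0],
    [-3,0,-4,0],
    [-7,0,-4,0],
    [-11,0,-4,0],
    [-14,0,-1,0],
    [-14,0,3,0],
    [-14,0,6.5,0],
    [-14,0,6.5,0],
    [-14,0,6.5,0]
  ]
}}

```text
time: 37.02
ee_pos: [0.5909, 0.2129, 0.1802]
eef_rot: [-0.014, 0.707, 0.014, 0.707]
ft_force: [-0.2, 0.1, 0.2]
width: 0.0006
```

```bash
python3 - <<'E'
from h import *
s=r.read_state();print(s['ee_pos'],s['ft_force'],s['width'],s['time'])
im,c=pic('wrist');crop(im,150,80,320,220,2.4,'pics/w24.png')
for p in [(.588,.214,.05),(.533,.211,.047)]: print(proj(c,p,True))
im,c=pic('side');crop(im,180,200,220,200,3,'pics/s24.png')
im,c=pic('top');crop(im,170,150,230,170,3.4,'pics/t24.png')
E
```

```text
[0.59092496 0.21293847 0.18016586] [-0.24314139  0.10056888  0.17374149] 0.0005511265739409014 37.0167
(np.float64(316.4221883664085), np.float64(233.53493016678897))
(np.float64(315.21432521276733), np.float64(160.37308684780078))
```

View pics/w24.png

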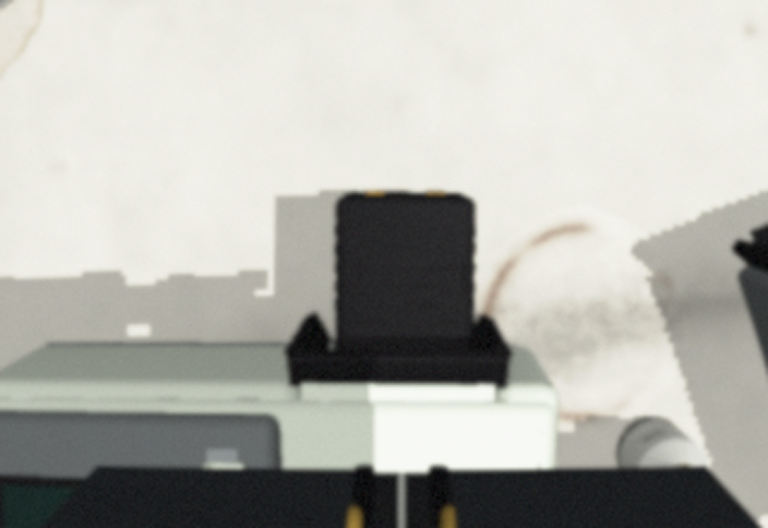

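View pics/s24.png

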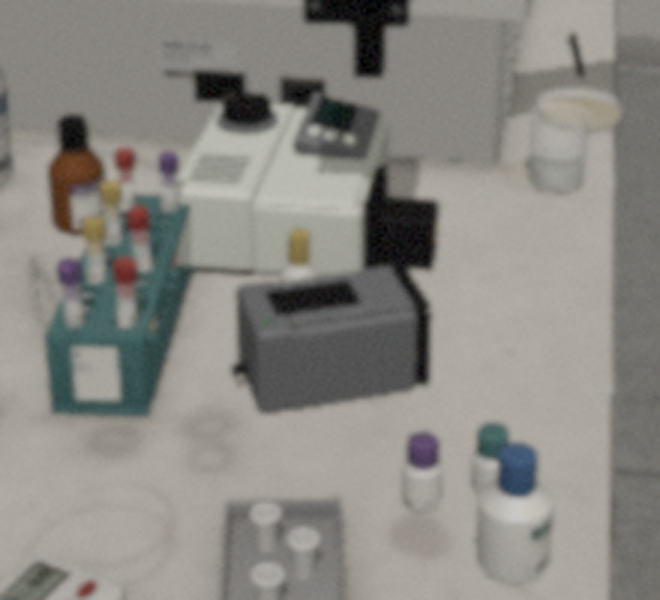

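```bash
python3 -c "
from bench import r
print(r.close_job(), r.read_state()['time'])"
```

```text
the job is handed in; nothing more can be done
the job is handed in; nothing more can be done
```

The lamp module is in the photometer's slot against the stop with the wheel on 5, and the job was handed in at about 37 s of the 72 s allowed. No verdict was reported.

- **Charger to bench:** I pulled the module out of the charger by its nose, set it upright on the bench and released it.
- **Wheel:** Two strokes brought up the 5. A corrective nudge then rolled it slightly the wrong way, and a final stroke left the 5 about 0.3 mm from the window's middle. One stroke pressed at about 14 N, above the suggested 2 to 6 N, but I saw no harm from it.
- **Into the photometer:** I took the module by its black tail, turned it and slid it nose first into the slot.

**One mishap:** while I moved the module to get a camera view of the slot, its nose touched the grey cabinet on the right (12 N at the wrist), and it slid about 15 mm in the grip. I set it back on the bench and released it; it stood flat with the 5 still centred, and I gripped it again. It was never without contact while more than 20 mm up.

**Last checks:**
- **Fully home:** a push of about 13 N on the tail end moved it only about 0.2 mm, so it is against the stop. The tail end is at about x = 0.533 m, some 55 mm out of the front face. A second reading, against the slot's cheeks, gave about 50 mm; I put the difference down to the height of the cheek tips.
- **In line:** it sits level and straight in the slot, and the arm was clear of everything.
- **Wheel in the slot:** the wheel is covered there, so the 5 was last seen on the bench just before insertion.
- **Bystanders:** I saw none displaced, though I did not measure their positions.

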